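Restock the lidded turntable display on the shop counter

ROBOT

A 7-joint arm with a two-finger parallel gripper is mounted at the origin on the work surface. World frame = base frame: x ahead of the robot, y to its left, z up, the work surface at z = 0. Lengths are in m, angles in degrees, forces in N, time in s.
With the tool pointing down it reaches from about 0.4 to 0.9 m from the base axis. Payload 5.5 kg.
Tool frame: the origin (TCP) lies at the very end of the fingers, on their centre line; the grasp point (between the pads) lies 19 mm behind it; z points along the fingers, y is the direction in which the jaws open and shut (so a half turn about z gives the same grasp; the last joint's range is limited). The gripper opens to 92 mm and grips with 3 to 60 N. Pads are 19 mm wide; open, the fingers measure 130 mm over their backs; the gripper's body (75 mm by 190 mm) begins 47 mm behind the grasp point.
Start: joints at [-48.976, 28.699, -24.465, 88.831, 12.651, 65.22, -12.049], TCP at [0.284, 0.585, 0.227] pointing down, gripper open.
Joint ranges: [-164.97, 164.97], [-17.58, 116.51], [-87.97, 89.64], [11.32, 138.91], [-80.73, 260.73], [10.89, 115.49], [-147.41, 147.41]. Speed limits (degrees/s): [147.25, 147.25, 180, 180, 180, 180, 180].

INTERFACE

Orientations are given as [roll, pitch, yaw] about the fixed x, y, z axes, in that order (R = Rz(yaw) Ry(pitch) Rx(roll)).
In Python, from plant import bot gives the robot as it stands.
- The arm moves only by the tool servo_tool, never from a script. Its argument "increments" is a list of rows, each a list of 2 entries, a list of its own where there are three numbers: the shift along the tool's x, y, z each as a share of 25 mm, from -1 to 1, then the turn about the tool's z as a share of 6 degrees, from -1 to 1. A call has exactly 5 rows; each row shifts and turns the commanded pose from where the row before left it, along the tool's axes as they then stand; what a row does not reach is not made up. A row lasts 1/8 s, in which the tool goes at most 62.5 mm and 10.7 degrees, less where a joint would pass 70% of its speed; a pose out of reach is approached as far as the arm can. A call with a number of a shift or a turn outside -1 to 1 is refused whole. A call with a gripper value outside its range is refused whole. "grip" is the opening, from 0 (shut) to 1 (fully open), set as the call begins (left out, the last holds). The fingers move at their own pace and stop on an object; the grip force is fixed at half the most. Time passes only in rows, so rows that do not move let the fingers close, or fill a call up. It gives the time, the measured TCP pose, the force and the opening at its end, in the units of the state.
- bot.get_state(): the state, without advancing time (a new reading comes with each control period).
- bot.camera(name): name is "side" or "top"; returns a dict with "color" (420x560x3 uint8, red, green, blue), "camera_matrix" (3x3 intrinsics, pixels), "T" (4x4, takes a point from camera to world coordinates). Camera axes: x right, y down, z forward; pixel columns grow to the right and rows downward; lengths in m; the calibration is good to about 2 mm. A picture is of the moment at which its call begins. There is no depth.
- bot.finish_job(): hands the job in, once; it reports no verdict.
Trained networks look in the newest picture that a camera, given by its name, has taken for a name from the list of things; names that differ only in an ending like _2 or _b are one class to them, and where a whole thing is asked for, a point or a joint stands for the part that bears it (a point fixed in the world has none). Each returns a list of dicts, best first, with "confidence" (0 to 1); they miss things now and then, are a little off and sometimes report something else, mostly with a low value. They report only what shows in the picture. A call takes as long as a camera call. They do not tell look-alikes from the thing itself.
- bot.find_in(camera, name): "rect" ([centre column, centre row, width, height] in pixels, round what is visible of it).
The state is a dict: "clock": time; "qpos": joint angles; "dq": joint speeds; "tau": joint torques, N m; "tool_pos": TCP position; "tool_rot": TCP orientation; "contact_force": force on the tool from outside, world axes, zero at the start; "moment": the same for the moment, N m; "finger_gap": finger opening in m.
Only numpy, scipy, OpenCV 4.12 (cv2) and the standard library are available. Lean on these libraries where they do the work, as an engineer would, in place of code of your own. Each camera call takes 0.05 s, during which the arm holds its last target. There are 200 camera calls.

TASK

Restock the counter display: raise its clear lid and push the folding stay's knee through until it locks straight, then stand every spice tin from the counter upright in its own pocket of the turntable, one at a time through the window, turning the table on to an empty pocket as needed and leaving it clicked home. Then break the stay's knee and lower the lid gently by its ball until it is fully shut, never letting it drop, and leave the other goods on the counter where they are.

Things in the scene. Friction and masses are not known exactly. Their poses are not given: they have to be found in the camera images.
- case: Counter display case (fixed). Origin on the counter under the turntable axis; z up, x to its back, y to its left (robot stands at -x). Walls x -100..100, y -100..125 mm. A clear deck, top 78 mm up, covers the turntable except an open window x -100..45, y -56..56. Headroom over pocket floors 59 mm: loaded tins ride round under the deck. Only the pocket at the window can be loaded.
- window (a point): Loading place: the middle of the window over the one pocket that can be loaded (case frame: 62 mm in front of the turntable's axis, 78 mm up).
- turn_grip (a point): Middle of the orange turning grip, on the turntable's vertical axis, 89 mm above the counter. The grip is an upright bar 36 mm long (along the x of this point, which turns with the table), 14 mm thick (along its y), 22 mm high (76 to 98 mm above the counter). Pinch across the 14 mm and turn; it can turn without end, either way.
- turntable (a joint): Turntable angle (rad, counterclockwise seen from above, endless). Spring detents at multiples of 1.257 (72 degrees), each with a pocket under the window. Turned over half a step and let go it snaps on to the next detent, turned less it springs back. Takes about 0.15 N m.
- lid (a joint): Lid angle (rad): 0 shut, 1.571 (upright) with the stay straight, 1.558 locked. Clear lid 200 x 222 mm, 49 mm deep, 0.3 kg, hinged on the case's left edge (line along case x at y 125, z 82 mm), opens up and to the left. Hinge friction holds it only from about 0.8 rad up; below it falls. Lifting alone does not lock the stay.
- ball (a point): Centre of the lid's black ball handle (26 mm diameter, on a 12 mm neck that points away from the hinge): 255 mm from the hinge line and 20 mm above the lid's lower rim plane, at the middle of the lid's length (case x = 0). Its circle lies in the case's y-z plane. It can turn in a pinch along the case's x.
- hinge (a point): Point on the lid's hinge line at case x 0 (y 125, z 82 mm in the case frame).
- knee (a joint): Knee angle of the stay on the case's front wall (rad): 0 folded, 2.652 straight, 2.844 locked on its stop. Two 82 mm links: foot at case y 20, z 45; head on the lid 90 mm from the hinge. At lid 1.3 rad the knee (1.74) bends 49 mm to the right of locked; its knob pushed left (+y, 4 N) lifts the lid the rest and locks. Locked, pushed 45 mm right (-y, 4 N) it breaks, lid then near 1.3; far beyond, the lid falls.
- knee_knob (a point): Point on the axis of the red knee knob, 22 mm from its free end: a rod of 16 mm diameter and 50 mm length that sticks out from the knee to the front (case -x). Rides with the knee (case y, z in mm: -47, 94 shut; 30, 127 at lid 1.3; 79, 104 locked). The links lie 27 mm behind this point.
- pocket0 (a point): Floor centre of a turntable pocket, 62 mm from the axis, 14 mm above the counter; the white fences round it are 12 mm high and leave a tin 3 to 9 mm of play each way. Under the window at turntable angle 0.
- pocket1 (a point): Floor centre of a turntable pocket, 62 mm from the axis, 14 mm above the counter; the white fences round it are 12 mm high and leave a tin 3 to 9 mm of play each way. Under the window at turntable angle -72 degrees (= 288).
- pocket2 (a point): Floor centre of a turntable pocket, 62 mm from the axis, 14 mm above the counter; the white fences round it are 12 mm high and leave a tin 3 to 9 mm of play each way. Under the window at turntable angle -144 degrees (= 216).
- pocket3 (a point): Floor centre of a turntable pocket, 62 mm from the axis, 14 mm above the counter; the white fences round it are 12 mm high and leave a tin 3 to 9 mm of play each way. Under the window at turntable angle -216 degrees (= 144).
- pocket4 (a point): Floor centre of a turntable pocket, 62 mm from the axis, 14 mm above the counter; the white fences round it are 12 mm high and leave a tin 3 to 9 mm of play each way. Under the window at turntable angle -288 degrees (= 72).
- tin_a: Loose spice tin, red with a steel lid band, 40 mm diameter, 46 mm high, about 90 g. Origin: centre of its underside, z up. May be absent.
- tin_b: Loose spice tin, yellow with a steel lid band, 40 mm diameter, 46 mm high, about 90 g. Origin: centre of its underside, z up. May be absent.
- tin_c: Loose spice tin, green with a steel lid band, 40 mm diameter, 46 mm high, about 90 g. Origin: centre of its underside, z up. May be absent.
- tin_d: Loose spice tin, blue with a steel lid band, 40 mm diameter, 46 mm high, about 90 g. Origin: centre of its underside, z up. May be absent.
- label_roll: Bystander: green roll of labels, ring 64 mm across, 26 mm high. Origin: centre of its underside. Not to be moved.
- tea_box: Bystander: yellow tea box 70 x 110 x 60 mm. Origin: centre of its underside. Not to be moved.
- honey: Bystander: amber honey jar, 60 mm across, 90 mm high. Origin: centre of its underside. Not to be moved.
- pricer: Bystander: black and green price gun, 130 x 40 x 65 mm. Origin: centre of its underside. Not to be moved.
Things that resemble listed ones, but are neither listed nor needed, are in the scene too. Leave any pink look-alike of the tin_c alone.

How it is judged:
By the outcome, as a careful person would: the job done as asked, in the order asked, and still so for the second after the job is handed in, with the robot touching nothing.
Of tin_a, tin_b, tin_c, tin_d only 2 to 3 are there at a start; the rules pass over those that are not, and their reading is None.
At some moment in a run one of tin_a, tin_b, tin_c, tin_d may be knocked a few centimetres aside while the robot is not near it.
It also fails if it takes over 210 s, if anything falls off the work surface, if the arm or the gripper's body presses on something with over 40 N, if the wrist force passes 120 N, or if a joint passes its speed limit or range.

## Working session

There is one attempt and no reset: what is moved stays moved. The work goes in short steps, Python scripts to look and compute and a tool call to move; the robot and the scene stay as the last step left them, time stands still between calls to the robot, and variables do not carry over. Pictures are saved under pics/ and viewed, about 12 in all and at most 16, crops included, and the job is handed in when it is done.

Besides the shell and the picture viewer there is one more tool, called after "Request:" by a JSON object that holds its "method" and its "body". servo_tool: Moves the arm, as the interface text tells. Shift numbers are shares of 25 mm and turn numbers shares of 6 degrees, none past 1 either way. Its arguments: {"type":"object","properties":{"increments":{"type":"array","items":{"type":"array"}},"grip":{"type":"number"}},"required":["increments"]}

```bash
ls; mkdir -p pics; cat > h.py <<'E'
import numpy as np, cv2
from plant import bot
from scipy.spatial.transform import Rotation as R
def snap(n):
    c=bot.camera(n); return c
def save(c,fn,rect=None,s=1):
    im=c["color"][:,:,::-1]
    if rect: a,b,w,h=rect; im=im[b:b+h,a:a+w]
    cv2.imwrite("pics/"+fn,cv2.resize(im,None,fx=s,fy=s,interpolation=cv2.INTER_CUBIC))
def ray(c,u,v):
    K=np.array(c["camera_matrix"]);T=np.array(c["T"])
    d=T[:3,:3]@np.linalg.inv(K)@[u,v,1]; return T[:3,3],d
def onz(c,u,v,z):
    o,d=ray(c,u,v); return o+d*(z-o[2])/d[2]
def proj(c,p):
    K=np.array(c["camera_matrix"]);T=np.array(c["T"])
    q=K@(T[:3,:3].T@(np.array(p)-T[:3,3])); return q[:2]/q[2]
def tri(c1,p1,c2,p2):
    o1,d1=ray(c1,*p1);o2,d2=ray(c2,*p2);d1=d1/np.linalg.norm(d1);d2=d2/np.linalg.norm(d2)
    s=np.linalg.lstsq(np.c_[d1,-d2],o2-o1,rcond=None)[0]
    a,b=o1+d1*s[0],o2+d2*s[1]; return (a+b)/2,np.linalg.norm(a-b)
E
python3 - <<'E'
from h import *
print(bot.get_state())
for n in("top","side"):
    c=snap(n);save(c,n+"0.png",None,1.4);print(n,np.round(c["camera_matrix"],1).tolist(),np.round(c["T"],3).tolist())
    for t in["case","turn_grip","ball","knee_knob","tin_a","tin_b","tin_c","tin_d","label_roll","tea_box","honey","pricer","lid","turntable"]:
        r=bot.find_in(n,t);print(t,[(np.round(x["rect"]).astype(int).tolist(),round(x["confidence"],2)) for x in r[:4]])
E
```

```text
pics
{'clock': 0.0, 'qpos': array([-48.97307725,  28.75253128, -24.45196366,  88.89111649,
        12.65064334,  65.21982638, -12.04889217]), 'dq': array([-0.00094351,  0.10771668,  0.03113172, -0.01838423,  0.0274363 ,
       -0.04390492,  0.09875985]), 'tau': array([-6.49405069e-05, -5.66603279e+01, -5.81650391e+00, -2.79117322e+01,
       -6.87438576e-02,  3.09514801e-02,  1.79762274e-04]), 'tool_pos': array([0.28414498, 0.5838288 , 0.22569278]), 'tool_rot': array([-1.79889774e+02, -3.10585360e-03,  1.54055479e+02]), 'contact_force': array([-0.25019795, -0.12314649, -1.3420776 ]), 'moment': array([-0.00313755,  0.03763661,  0.01489469]), 'finger_gap': 0.09166164848601559}
top [[409.1, 0.0, 274.4], [0.0, 409.1, 212.3], [0.0, 0.0, 1.0]] [[0.102, -0.969, 0.223, 0.325], [-0.995, -0.1, 0.02, -0.058], [0.003, -0.224, -0.975, 1.023], [0.0, 0.0, 0.0, 1.0]]
case [([222, 192, 120, 118], 0.74)]
turn_grip [([223, 238, 43, 22], 0.17)]
ball []
knee_knob [([223, 236, 43, 29], 0.72)]
tin_a [([327, 289, 18, 16], 0.79), ([347, 212, 20, 16], 0.75), ([298, 273, 22, 19], 0.71)]
tin_b [([327, 289, 18, 
[... 867 characters left out ...]
in_a [([260, 196, 13, 19], 0.79), ([304, 202, 12, 24], 0.66), ([326, 216, 11, 21], 0.58), ([332, 200, 17, 22], 0.56)]
tin_b [([260, 196, 13, 19], 0.79), ([304, 202, 12, 24], 0.66), ([326, 216, 11, 21], 0.58), ([332, 200, 17, 22], 0.56)]
tin_c [([260, 196, 13, 19], 0.79), ([304, 202, 12, 24], 0.66), ([326, 216, 11, 21], 0.58), ([332, 200, 17, 22], 0.56)]
tin_d [([260, 196, 13, 19], 0.79), ([304, 202, 12, 24], 0.66), ([326, 216, 11, 21], 0.58), ([332, 200, 17, 22], 0.56)]
label_roll [([216, 206, 24, 22], 0.75)]
tea_box [([214, 168, 27, 39], 0.67)]
honey [([301, 140, 14, 32], 0.87), ([271, 281, 115, 132], 0.62)]
pricer [([414, 390, 77, 40], 0.94)]
lid [([271, 273, 116, 112], 0.69)]
turntable []
```

View pics/top0.png

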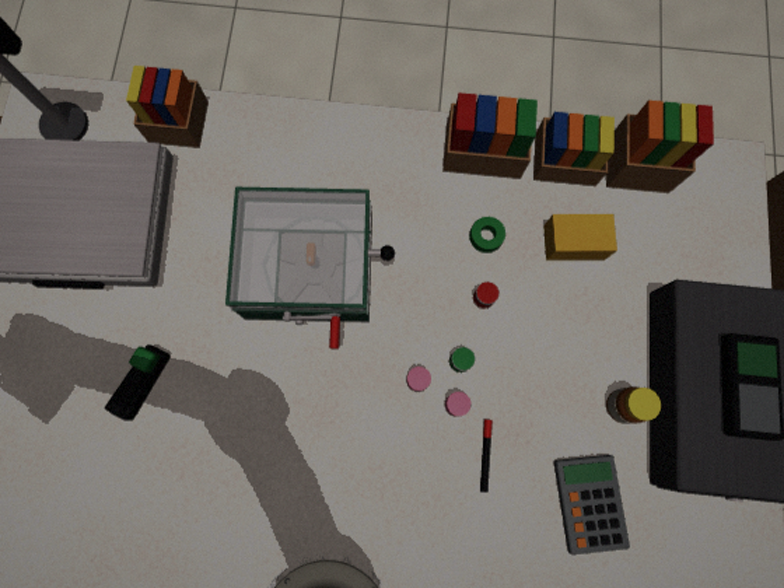

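View pics/side0.png

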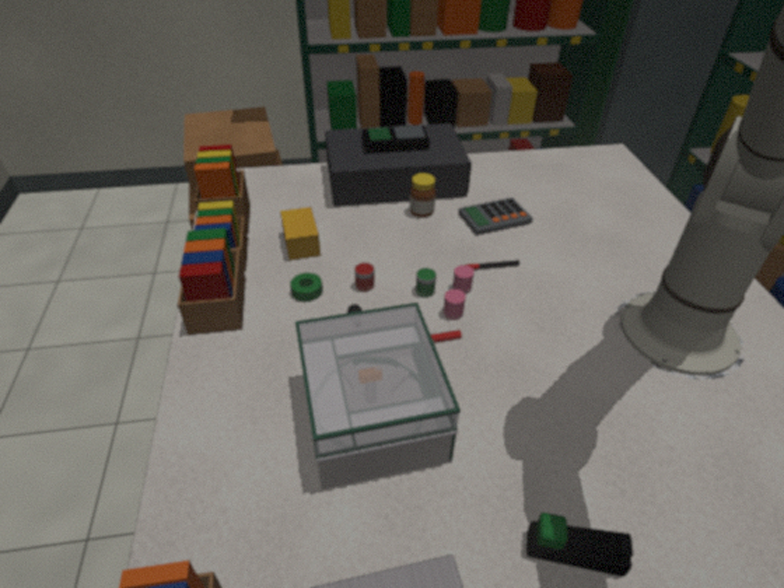

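```bash
python3 - <<'E'
from h import *
import pickle
t=snap("top");s=snap("side");pickle.dump((t,s),open("c0.pkl","wb"))
def cr(c,a,b,w,h,W=400,H=300): return cv2.resize(c["color"][b:b+h,a:a+w,::-1],(W,H),interpolation=cv2.INTER_CUBIC)
im=np.vstack([np.hstack([cr(t,150,125,136,136,300,300),cr(s,200,205,136,136,300,300)]),np.hstack([cr(t,280,190,100,100,300,300),cr(s,240,170,100,100,300,300)])])
im=cv2.convertScaleAbs(im,alpha=1.5)
cv2.imwrite("pics/m1.png",im)
E
```

```text
(no output)
```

View pics/m1.png

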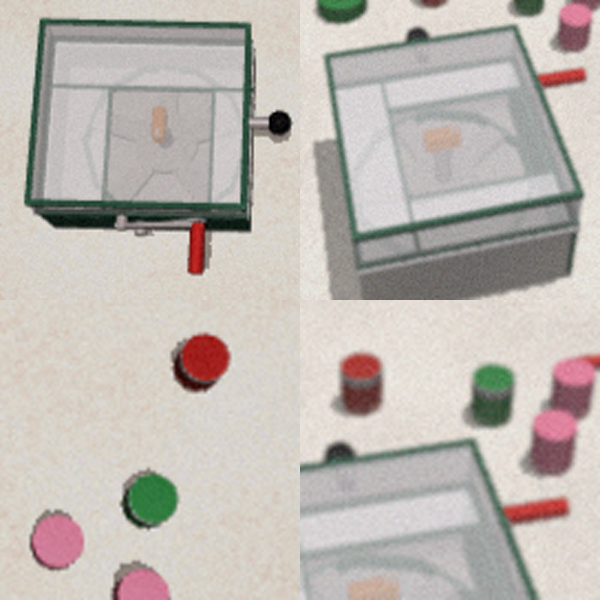

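```bash
cat > fit.py <<'E'
from h import *
import pickle
from scipy.optimize import least_squares
t,s=pickle.load(open("c0.pkl","rb"))
f=136/300
T=lambda x,y:(150+x*f-.3,125+y*f-.3); S=lambda x,y:(200+(x-300)*f-.3,205+y*f-.3)
z=.131
obs=[(t,(.1,.125,z),T(42,20)),(t,(.1,-.097,z),T(249,24)),(t,(-.1,-.097,z),T(248,209)),(t,(-.1,.125,z),T(27,205)),(t,(0,-.13,.102),T(279,123)),
(s,(.1,.125,z),S(357,238)),(s,(-.1,.125,z),S(581,193)),(s,(-.1,-.097,z),S(516,27)),(s,(.1,-.097,z),S(327,55)),(s,(0,-.13,.102),S(417,36))]
def case2w(p,P):
    c,d=np.cos(p[2]),np.sin(p[2]); return np.array([p[0]+c*P[0]-d*P[1],p[1]+d*P[0]+c*P[1],P[2]])
def res(p): return np.concatenate([proj(c,case2w(p,P))-o for c,P,o in obs])
if __name__=="__main__":
    r=least_squares(res,[.45,.05,0]);print(r.x,np.degrees(r.x[2]));print(np.round(r.fun.reshape(-1,2),1).tolist())
    pickle.dump(r.x,open("case.pkl","wb"));p=r.x
    for n,P in dict(ball=(0,-.13,.102),window=(-.062,0,.078),hinge=(0,.125,.082)).items(): print(n,case2w(p,P))
    g=100/300
    for n,a,b in[("red",(205,356),(361,368)),("green",(152,498),(493,379))]:
        pt=(280+a[0]*g-.3,190+(a[1]-300)*g-.3); ps=(240+(b[0]-300)*g-.3,170+(b[1]-300)*g-.3)
        print(n,onz(t,*pt,.046),onz(s,*ps,.046),tri(t,pt,s,ps))
    # knob ends
    for a,b in[((198,226),(540,82)),((196,272),(583,75))]: print("knob",tri(t,T(*a),s,S(*b)))
    print("grip",tri(t,T(158,122),s,S(441,138)))
    q=onz(t,*T(158,122),.098);print(q)
E
python3 fit.py
```

```text
[0.60059148 0.09205802 0.08581064] 4.916587644827266
[[0.0, 0.4], [1.2, 0.1], [-0.4, 0.0], [0.2, 0.1], [0.9, 0.2], [-1.1, 0.8], [1.6, 0.4], [0.1, -0.9], [-1.1, 0.1], [0.2, 1.2]]
ball [ 0.61173317 -0.03746365  0.102     ]
window [0.5388196  0.08674429 0.078     ]
hinge [0.58987831 0.21659809 0.082     ]
red [ 0.57633647 -0.21675623  0.046     ] [ 0.57591483 -0.21472299  0.046     ] (array([ 0.57619965, -0.21679957,  0.04457885]), np.float64(0.0010294374675890827))
green [ 0.45566209 -0.18191662  0.046     ] [ 0.45652902 -0.18169792  0.046     ] (array([ 0.45606808, -0.18212273,  0.04546614]), np.float64(0.0007131164589493845))
knob (array([0.49284661, 0.03793559, 0.09522896]), np.float64(0.0011022659449523447))
knob (array([0.44533264, 0.03397338, 0.09432848]), np.float64(0.00020887708641037538))
grip (array([0.60270307, 0.09483399, 0.09161215]), np.float64(0.00025742157148415587))
[0.60092011 0.09374719 0.098     ]
```

Candidates for tins, in pixels of the top view at 1.4 times scale: red (486,294), green (462,359), and pink look-alikes (419,378) and (458,403). The yellow top at (643,404) is the honey jar. I choose red and green; the close crop confirms both, and no yellow or blue tin shows. Everything else agrees with its given height.

The case sits at (0.6006, 0.092) with yaw 4.9°. I'll turn to yaw 94.9 and go above the ball.

Request:
{"method": "servo_tool", "body": {"increments": [[[0, 0, 0], 1], [[0, 0, 0], 1], [[0, 0, 0], 1], [[0, 0, 0], 1], [[0, 0, 0], 1]]}}

```text
clock: 2.22
tool_pos: [0.2843, 0.5845, 0.2267]
tool_rot: [-180.0, -0.0, 123.9]
contact_force: [0.2, 0.4, 0.9]
finger_gap: 0.092
```

Request:
{"method": "servo_tool", "body": {"increments": [[[0, 0, 0], 1], [[0, 0, 0], 1], [[0, 0, 0], 1], [[0, 0, 0], 1], [[0, 0, 0], 0.85]]}}

```text
clock: 2.85
tool_pos: [0.2843, 0.5845, 0.2267]
tool_rot: [-180.0, -0.0, 94.8]
contact_force: [0.8, -0.6, -0.7]
finger_gap: 0.0921
```

Request:
{"method": "servo_tool", "body": {"increments": [[[-1, 0, 0], 0], [[-1, 0, 0], 0], [[-1, 0, 0], 0], [[-1, 0, 0], 0], [[-1, 0, 0], 0]]}}

```text
clock: 3.48
tool_pos: [0.2951, 0.4592, 0.2268]
tool_rot: [180.0, -0.0, 95.0]
contact_force: [1.1, 0.8, 0.3]
finger_gap: 0.0915
```

Request:
{"method": "servo_tool", "body": {"increments": [[[-1, 0, 0], 0], [[-1, 0, 0], 0], [[-1, 0, 0], 0], [[-1, 0, 0], 0], [[-1, 0, 0], 0]]}}

```text
clock: 4.1
tool_pos: [0.306, 0.3347, 0.2269]
tool_rot: [180.0, -0.0, 95.0]
contact_force: [0.6, 0.1, -0.3]
finger_gap: 0.0915
```

Request:
{"method": "servo_tool", "body": {"increments": [[[-1, 0, 0], 0], [[-1, 0, 0], 0], [[-1, 0, 0], 0], [[-1, 0, 0], 0], [[-1, 0, 0], 0]]}}

```text
clock: 4.72
tool_pos: [0.3168, 0.2102, 0.227]
tool_rot: [180.0, -0.0, 95.0]
contact_force: [0.5, -1.4, -0.5]
finger_gap: 0.0918
```

Request:
{"method": "servo_tool", "body": {"increments": [[[-1, 1, 0], 0], [[-1, 1, 0], 0], [[-1, 1, 0], 0], [[-1, 1, 0], 0], [[-1, 1, 0], 0]]}}

```text
clock: 5.35
tool_pos: [0.453, 0.0966, 0.227]
tool_rot: [180.0, -0.0, 95.0]
contact_force: [0.3, 1.1, 0.8]
finger_gap: 0.0921
```

Request:
{"method": "servo_tool", "body": {"increments": [[[-1, 1, 0], 0], [[-1, 1, 0], 0], [[-1, 1, 0], 0], [[-1, 1, 0], 0], [[-1, 1, 0], 0]]}}

```text
clock: 5.98
tool_pos: [0.5883, -0.0171, 0.2268]
tool_rot: [180.0, -0.0, 95.0]
contact_force: [0.3, 0.1, 0.2]
finger_gap: 0.0916
```

```bash
cat >> h.py <<'E'
import pickle,sys
def rep():
    """state in case frame"""
    p=pickle.load(open("case.pkl","rb"));s=bot.get_state();t=s["tool_pos"];y=s["tool_rot"][2]
    c,d=np.cos(p[2]),np.sin(p[2]);a,b=t[0]-p[0],t[1]-p[1]
    C=np.array([c*a+d*b,c*b-d*a,t[2]])
    print("t",round(s["clock"],2),"case mm",np.round(C*1000,1),"world",np.round(t,4),"yaw",round(y,1),"rel",round(y-np.degrees(p[2]),1),"F",np.round(s["contact_force"],1),"gap",round(s["finger_gap"]*1000,1),"q",np.round(s["qpos"]).astype(int).tolist()); return C,y-np.degrees(p[2])
def go(target,C=None,y=None):
    """shares of tool x,y,z to a case-frame target (mm)"""
    if C is None: C,y=rep()
    d=np.array(target)/1000-C;k=np.radians(y)
    v=np.array([np.cos(k)*d[0]+np.sin(k)*d[1],np.sin(k)*d[0]-np.cos(k)*d[1],-d[2]])/.025
    print("shares to",target,np.round(v,2))
E
python3 -c "
from h import *
go((0,-130,160));go((0,-130,83))"
```

```text
t 5.97 case mm [ -21.6 -107.7  226.8] world [ 0.5883 -0.0171  0.2268] yaw 95.0 rel 90.1 F [0.3 0.1 0.2] gap 91.6 q [-11, 21, 13, 99, -5, 61, 8]
shares to (0, -130, 160) [-0.89  0.86  2.67]
t 5.97 case mm [ -21.6 -107.7  226.8] world [ 0.5883 -0.0171  0.2268] yaw 95.0 rel 90.1 F [0.3 0.1 0.2] gap 91.6 q [-11, 21, 13, 99, -5, 61, 8]
shares to (0, -130, 83) [-0.89  0.86  5.75]
```

Request:
{"method": "servo_tool", "body": {"increments": [[[-0.9, 0.86, 0], 0], [[0, 0, 1], 0], [[0, 0, 1], 0], [[0, 0, 1], 0], [[0, 0, 0], 0]]}}

```text
clock: 6.6
tool_pos: [0.609, -0.0368, 0.1497]
tool_rot: [-179.7, -0.0, 95.0]
contact_force: [-0.8, -0.1, 0.2]
finger_gap: 0.092
```

```bash
python3 -c "
from h import *
rep()
t=snap('top');s=snap('side')
f=lambda c,a,b:cv2.resize(c['color'][b:b+100,a:a+100,::-1],(390,390),interpolation=cv2.INTER_CUBIC)
cv2.imwrite('pics/m2.png',cv2.convertScaleAbs(np.hstack([f(t,225,130),f(s,200,170)]),alpha=1.4))"
```

```text
t 6.6 case mm [  -2.7 -129.1  149.7] world [ 0.609  -0.0368  0.1497] yaw 95.0 rel 90.1 F [-0.8 -0.1  0.2] gap 92.0 q [-8, 28, 12, 100, -7, 54, 12]
```

View pics/m2.png

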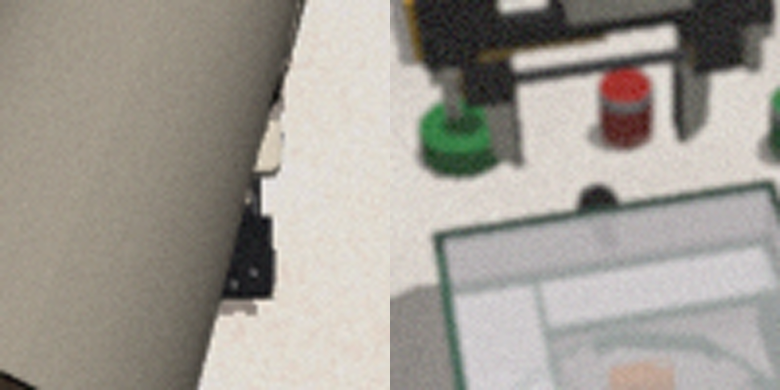

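The view shows both fingers straddling the ball (ball at 598,195 in the crop). I'll go down and pinch it.

Request:
{"method": "servo_tool", "body": {"increments": [[[0, 0.1, 1], 0], [[0, 0, 1], 0], [[0, 0, 0.67], 0], [[0, 0, 0], 0], [[0, 0, 0], 0]]}}

```text
clock: 7.32
tool_pos: [0.6142, -0.037, 0.0861]
tool_rot: [179.9, 0.0, 95.0]
contact_force: [0.9, 0.2, 0.2]
finger_gap: 0.0915
```

Request:
{"method": "servo_tool", "body": {"increments": [[[0, 0, 0], 0], [[0, 0, 0], 0], [[0, 0, 0], 0], [[0, 0, 0], 0], [[0, 0, 0], 0]], "grip": 0}}

```text
clock: 7.95
tool_pos: [0.6133, -0.0368, 0.085]
tool_rot: [-180.0, -0.0, 95.0]
contact_force: [0.8, 0.0, -0.8]
finger_gap: 0.0462
```

Request:
{"method": "servo_tool", "body": {"increments": [[[0, 0, 0], 0], [[0, 0, 0], 0], [[0, 0, 0], 0], [[0, 0, 0], 0], [[0, 0, 0], 0]]}}

```text
clock: 8.57
tool_pos: [0.6131, -0.0369, 0.0849]
tool_rot: [-180.0, -0.0, 95.0]
contact_force: [-0.3, 0.4, -0.4]
finger_gap: 0.024
```

```bash
python3 -c "
from h import *
rep()
# arc rows (shares): tool x=+case y, z down
R=np.hypot(255,20);a0=np.arctan2(20,255)
th=np.linspace(0,1.5,21);y=-R*np.cos(th+a0);z=R*np.sin(th+a0)
print(np.round(np.c_[np.diff(y),-np.diff(z)]/25,2).tolist())"
```

```text
t 8.57 case mm [   1.4 -129.5   84.9] world [ 0.6131 -0.0369  0.0849] yaw 95.0 rel 90.0 F [-0.3  0.4 -0.4] gap 24.0 q [-8, 33, 11, 101, -8, 47, 13]
[[0.09, -0.76], [0.15, -0.75], [0.2, -0.74], [0.26, -0.72], [0.31, -0.7], [0.36, -0.68], [0.41, -0.65], [0.46, -0.61], [0.5, -0.58], [0.55, -0.54], [0.58, -0.5], [0.62, -0.45], [0.65, -0.4], [0.68, -0.35], [0.71, -0.3], [0.73, -0.25], [0.74, -0.19], [0.75, -0.14], [0.76, -0.08], [0.77, -0.02]]
```

Request:
{"method": "servo_tool", "body": {"increments": [[[0.09, 0, -0.76], 0], [[0.15, 0, -0.75], 0], [[0.2, 0, -0.74], 0], [[0.26, 0, -0.72], 0], [[0.31, 0, -0.7], 0]]}}

```text
clock: 9.2
tool_pos: [0.6109, -0.0112, 0.1781]
tool_rot: [180.0, -0.0, 95.0]
contact_force: [1.0, -0.0, -4.0]
finger_gap: 0.0243
```

```bash
python3 -c "
from h import *
rep()
s=snap('side');save(s,'s3.png',(160,120,240,180),2.5)"
```

```text
t 9.2 case mm [   1.4 -103.8  178.1] world [ 0.6109 -0.0112  0.1781] yaw 95.0 rel 90.0 F [ 1. -0. -4.] gap 24.3 q [-11, 26, 12, 98, -6, 56, 9]
```

View pics/s3.png

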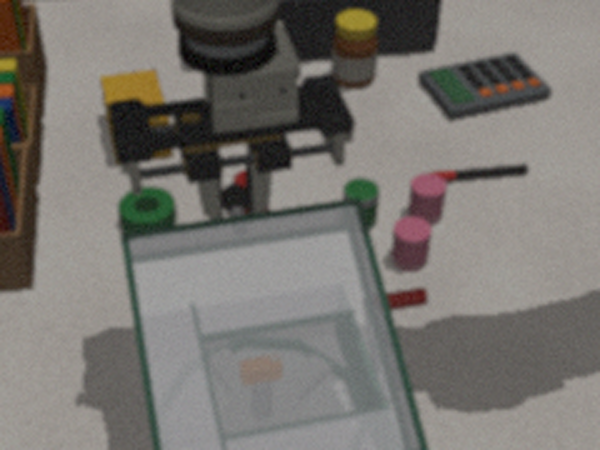

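The lid is rising with the ball held between the fingers at (236,195), and there is only a 4 N load. I'll continue along the arc.

Request:
{"method": "servo_tool", "body": {"increments": [[[0.36, 0, -0.68], 0], [[0.41, 0, -0.65], 0], [[0.46, 0, -0.61], 0], [[0.5, 0, -0.58], 0], [[0.55, 0, -0.54], 0]]}}

```text
clock: 9.88
tool_pos: [0.6062, 0.0459, 0.2543]
tool_rot: [180.0, 0.0, 95.0]
contact_force: [1.7, -0.2, -4.2]
finger_gap: 0.0241
```

Request:
{"method": "servo_tool", "body": {"increments": [[[0.58, 0, -0.5], 0], [[0.62, 0, -0.45], 0], [[0.65, 0, -0.4], 0], [[0.68, 0, -0.35], 0], [[0.71, 0, -0.3], 0]]}}

```text
clock: 10.5
tool_pos: [0.5996, 0.1265, 0.3042]
tool_rot: [179.9, 0.0, 94.9]
contact_force: [3.5, -1.7, -0.9]
finger_gap: 0.0242
```

Request:
{"method": "servo_tool", "body": {"increments": [[[0.73, 0, -0.25], 0], [[0.74, 0, -0.19], 0], [[0.75, 0, -0.14], 0], [[0.76, 0, -0.08], 0], [[0, 0, 0], 0]]}}

```text
clock: 11.12
tool_pos: [0.5932, 0.2043, 0.3208]
tool_rot: [179.8, -0.2, 95.2]
contact_force: [4.7, 1.4, 5.2]
finger_gap: 0.0244
```

```bash
python3 -c "
from h import *
C,_=rep()
b=C+[0,0,.019];th=np.arctan2(b[2]-.082,.125-b[1])-np.arctan2(20,255);print('lid',th,np.hypot(b[2]-.082,.125-b[1]))"
```

```text
t 11.12 case mm [  2.3 112.5 320.8] world [0.5932 0.2043 0.3208] yaw 95.2 rel 90.3 F [4.7 1.4 5.2] gap 24.4 q [-28, 20, 9, 87, -3, 73, -14]
lid 1.4439895605606161 0.25810170279461286
```

Request:
{"method": "servo_tool", "body": {"increments": [[[0, 0, 0], 0], [[0, 0, 0], 0], [[0, 0, 0], 0], [[0, 0, 0], 0], [[0, 0, 0], 0]], "grip": 1}}

```text
clock: 11.75
tool_pos: [0.5926, 0.1999, 0.3195]
tool_rot: [-180.0, -0.0, 94.9]
contact_force: [0.2, -0.5, 0.7]
finger_gap: 0.0699
```

Request:
{"method": "servo_tool", "body": {"increments": [[[0, 0, 0], 0], [[0, 0, -1], 0], [[0, 0, -1], 0], [[0, 0, -0.5], 0], [[0, 0, 0], 0]]}}

```text
clock: 12.38
tool_pos: [0.5931, 0.2001, 0.383]
tool_rot: [179.9, -0.0, 95.0]
contact_force: [-0.1, -0.2, -0.3]
finger_gap: 0.0917
```

Request:
{"method": "servo_tool", "body": {"increments": [[[0, -1, 0], 0], [[0, -1, 0], 0], [[0, -1, 0], 0], [[0, -1, 0], 0], [[0, -1, 0], 0]]}}

```text
clock: 13.0
tool_pos: [0.4668, 0.1888, 0.3808]
tool_rot: [-179.9, 0.0, 95.0]
contact_force: [-0.1, -0.5, 0.0]
finger_gap: 0.0917
```

Request:
{"method": "servo_tool", "body": {"increments": [[[-1, -1, 0], 0], [[-1, -0.5, 0], 0], [[-1, 0, 0], 0], [[-1, 0, 0], 0], [[0, 0, 0], 0]], "grip": 0}}

```text
clock: 13.62
tool_pos: [0.4391, 0.0844, 0.3813]
tool_rot: [-179.9, 0.0, 94.7]
contact_force: [0.2, 0.2, 0.6]
finger_gap: 0.0467
```

```bash
python3 -c "
from h import *
go((-145,8,140));go((-145,8,88))
s=snap('side');t=snap('top')
f=lambda c,a,b:cv2.resize(c['color'][b:b+150,a:a+150,::-1],(390,390),interpolation=cv2.INTER_CUBIC)
cv2.imwrite('pics/m4.png',cv2.convertScaleAbs(np.hstack([f(t,150,110),f(s,200,130)]),alpha=1.4))"
```

```text
t 13.62 case mm [-161.6    6.2  381.3] world [0.4391 0.0844 0.3813] yaw 94.7 rel 89.8 F [0.2 0.2 0.6] gap 46.7 q [-27, -2, 12, 105, 0, 77, -10]
shares to (-145, 8, 140) [0.07 0.66 9.65]
t 13.62 case mm [-161.6    6.2  381.3] world [0.4391 0.0844 0.3813] yaw 94.7 rel 89.8 F [0.2 0.2 0.6] gap 46.7 q [-27, -2, 12, 105, 0, 77, -10]
shares to (-145, 8, 88) [ 0.07  0.66 11.73]
```

View pics/m4.png

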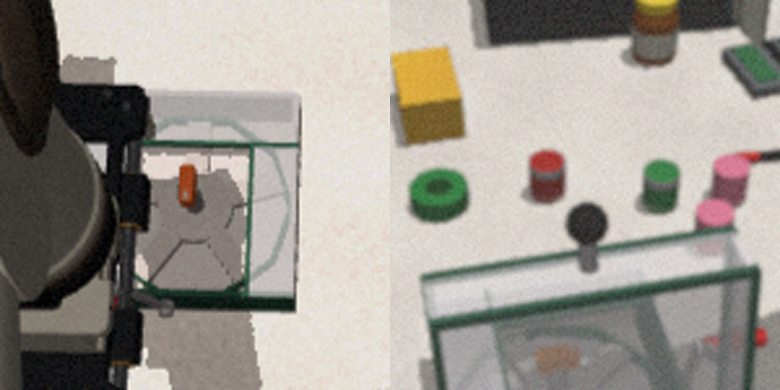

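The lid is held up (ball at 587,222 in the crop) and the visible pockets are empty. I'll go down right of the knob with the fingers shut.

Request:
{"method": "servo_tool", "body": {"increments": [[[0, 0.66, 1], 0], [[0, 0, 1], 0], [[0, 0, 1], 0], [[0, 0, 1], 0], [[0, 0, 1], 0]]}}

```text
clock: 14.35
tool_pos: [0.4555, 0.0893, 0.2559]
tool_rot: [-180.0, -0.0, 95.1]
contact_force: [0.5, 0.4, 0.6]
finger_gap: 0.0004
```

Request:
{"method": "servo_tool", "body": {"increments": [[[0, 0, 1], 0], [[0, 0, 1], 0], [[0, 0, 1], 0], [[0, 0, 1], 0], [[0, 0, 1], 0]]}}

```text
clock: 14.98
tool_pos: [0.4555, 0.0894, 0.1309]
tool_rot: [-180.0, -0.0, 95.1]
contact_force: [-0.7, 0.2, 0.2]
finger_gap: 0.0008
```

Request:
{"method": "servo_tool", "body": {"increments": [[[0, 0, 1], 0], [[0, 0, 0.7], 0], [[0, 0, 0], 0], [[0.4, 0, 0], 0], [[0.4, 0, 0], 0]]}}

```text
clock: 15.6
tool_pos: [0.4546, 0.1088, 0.0904]
tool_rot: [179.9, -0.0, 95.0]
contact_force: [0.9, -3.6, -2.6]
finger_gap: 0.0002
```

```bash
python3 -c "
from h import *
rep()"
```

```text
t 15.6 case mm [-144.    29.2   90.4] world [0.4546 0.1088 0.0904] yaw 95.0 rel 90.1 F [ 0.9 -3.6 -2.6] gap 0.2 q [-26, 20, 11, 122, -6, 39, -6]
```

Request:
{"method": "servo_tool", "body": {"increments": [[[0.28, 0, 0], 0], [[0.28, 0, 0], 0], [[0.28, 0, 0], 0], [[0.28, 0, 0], 0], [[0.2, 0, 0], 0]]}}

```text
clock: 16.23
tool_pos: [0.4509, 0.1386, 0.089]
tool_rot: [-179.9, 0.2, 94.9]
contact_force: [2.7, -12.3, -9.4]
finger_gap: 0.0004
```

```bash
python3 -c "
from h import *
rep()"
```

```text
t 16.23 case mm [-145.2   59.2   89. ] world [0.4509 0.1386 0.089 ] yaw 94.9 rel 90.0 F [  2.7 -12.3  -9.4] gap 0.4 q [-29, 21, 10, 121, -6, 39, -10]
```

Request:
{"method": "servo_tool", "body": {"increments": [[[0.08, 0, 0], 0], [[0.08, 0, 0], 0], [[0, 0, 0], 0], [[0, 0, 0], 0], [[0, 0, 0], 0]]}}

```text
clock: 16.85
tool_pos: [0.4506, 0.1395, 0.0883]
tool_rot: [-179.9, 0.3, 94.7]
contact_force: [5.0, -12.8, -10.4]
finger_gap: 0.0006
```

Request:
{"method": "servo_tool", "body": {"increments": [[[-0.5, 0, 0], 0], [[-1, 0, 0], 0], [[-1, 0, 0], 0], [[-1, 0, 0], 0], [[0, 0, 0], 0]]}}

```text
clock: 17.48
tool_pos: [0.4593, 0.0565, 0.0903]
tool_rot: [179.9, -0.0, 94.8]
contact_force: [-0.1, 0.9, -0.7]
finger_gap: 0.0007
```

Request:
{"method": "servo_tool", "body": {"increments": [[[0, -1, -1], 0], [[0, -1, -1], 0], [[-1, -1, -1], 0], [[-1, 0, -1], 0], [[-1, 0, -1], 0]]}}

```text
clock: 18.1
tool_pos: [0.3906, -0.0227, 0.2162]
tool_rot: [179.9, -0.1, 95.1]
contact_force: [1.1, -0.4, -0.2]
finger_gap: 0.0003
```

```bash
python3 -c "
from h import *
rep()
s=snap('side');t=snap('top');pickle.dump((t,s),open('c1.pkl','wb'))
f=lambda c,a,b:cv2.resize(c['color'][b:b+150,a:a+150,::-1],(390,390),interpolation=cv2.INTER_CUBIC)
cv2.imwrite('pics/m5.png',cv2.convertScaleAbs(np.hstack([f(t,150,110),f(s,200,130)]),alpha=1.4))"
```

```text
t 18.1 case mm [-219.   -96.4  216.2] world [ 0.3906 -0.0227  0.2162] yaw 95.1 rel 90.2 F [ 1.1 -0.4 -0.2] gap 0.3 q [-18, 0, 17, 125, 0, 55, 5]
```

View pics/m5.png

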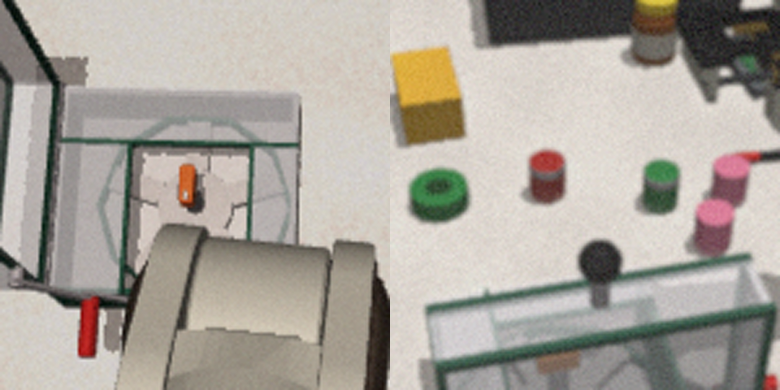

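```bash
python3 -c "
from h import *
from fit import case2w
t,s=pickle.load(open('c1.pkl','rb'));p=pickle.load(open('case.pkl','rb'))
for n,(y,z) in dict(lock=(.079,.104),straight=(.0725,.1085),bent=(.056,.119)).items(): print(n,proj(t,case2w(p,(-.110,y,z))),proj(t,case2w(p,(-.16,y,z))))
for th in(1.44,1.5,1.558,1.571):
  a=th+np.arctan2(20,255);print(th,proj(s,case2w(p,(0,.125-.2558*np.cos(a),.082+.2558*np.sin(a)))))
"
```

```text
lock [184.98644064 224.87997633] [183.53897184 246.59894266]
straight [187.42641792 224.54501222] [186.0017069  246.36356996]
bent [193.80237689 223.7609594 ] [192.44001408 245.81562882]
1.44 [276.59550807 216.77560956]
1.5 [278.92250233 223.32962595]
1.558 [281.248403   230.31881769]
1.571 [281.77890287 231.97242953]
```

The pixels match the locked prediction for both knob and ball, so the stay is locked. Next is the green tin: turn to yaw 170 and open.

Request:
{"method": "servo_tool", "body": {"increments": [[[0, 0, 0], -1], [[0, 0, 0], -1], [[0, 0, 0], -1], [[0, 0, 0], -1], [[0, 0, 0], -1]], "grip": 0.8}}

```text
clock: 18.82
tool_pos: [0.3902, -0.0217, 0.2141]
tool_rot: [-180.0, -0.1, 125.3]
contact_force: [-0.2, 0.2, -0.4]
finger_gap: 0.0457
```

Request:
{"method": "servo_tool", "body": {"increments": [[[0, 0, 0], -1], [[0, 0, 0], -1], [[0, 0, 0], -1], [[0, 0, 0], -1], [[0, 0, 0], -1]]}}

```text
clock: 19.45
tool_pos: [0.3902, -0.0217, 0.2141]
tool_rot: [180.0, -0.0, 155.3]
contact_force: [0.2, 0.3, 0.4]
finger_gap: 0.0733
```

Request:
{"method": "servo_tool", "body": {"increments": [[[0, 0, 0], -1], [[0, 0, 0], -1], [[0, 0, 0], -0.5], [[0, 0, 0], 0], [[0, 0, 0], 0]]}}

```text
clock: 20.08
tool_pos: [0.3902, -0.0229, 0.2144]
tool_rot: [180.0, -0.0, 170.0]
contact_force: [0.0, 0.7, 0.4]
finger_gap: 0.0733
```

```bash
cat >> h.py <<'E'
def gow(x,y,z):
    s=bot.get_state();d=np.array([x,y,z])-s["tool_pos"];k=np.radians(s["tool_rot"][2])
    print("shares to world",x,y,z,np.round(np.array([np.cos(k)*d[0]+np.sin(k)*d[1],np.sin(k)*d[0]-np.cos(k)*d[1],-d[2]])/.025,2))
def tins(c,nm):
    """(colour, world xy at mid height, area) of red/green/blue/yellow/pink blobs"""
    hsv=cv2.cvtColor(c["color"],cv2.COLOR_RGB2HSV)
    for n,ok in dict(red=lambda h:(h<6)|(h>174),green=lambda h:(h>45)&(h<80),blue=lambda h:(h>100)&(h<130),yellow=lambda h:(h>20)&(h<33)).items():
        m=(ok(hsv[...,0])&(hsv[...,1]>140)&(hsv[...,2]>50)).astype(np.uint8)
        k,_,st,ce=cv2.connectedComponentsWithStats(m)
        for i in range(1,k):
            if st[i,4]>60: 
                w=onz(c,*ce[i],.046)
                if w[0]<.75 and -.45<w[1]<.45: print(nm,n,np.round(ce[i],1),st[i].tolist(),"z46:",np.round(w[:2],4))
E
python3 -c "
from h import *
rep();gow(.456,-.182,.1)
for n in('top','side'): tins(snap(n),n)"
```

```text
t 20.07 case mm [-219.4  -96.5  214.4] world [ 0.3902 -0.0229  0.2144] yaw 170.0 rel 165.1 F [0.  0.7 0.4] gap 73.3 q [-18, 0, 17, 125, 0, 54, 80]
shares to world 0.456 -0.182 0.1 [-3.7  -5.81  4.58]
top red [347.8 208.8] [341, 202, 15, 15, 184] z46: [ 0.5752 -0.2164]
top red [183.5 235.2] [180, 224, 8, 23, 146] z46: [0.4688 0.1748]
top red [347.9 306.1] [345, 300, 6, 13, 68] z46: [ 0.3425 -0.2309]
top green [348.3 166.1] [337, 155, 23, 23, 328] z46: [ 0.6856 -0.2105]
top green [101.  256.1] [93, 248, 17, 17, 184] z46: [0.3985 0.3631]
top green [330.5 255.4] [323, 249, 15, 14, 169] z46: [ 0.4563 -0.1822]
top yellow [420.2 163. ] [396, 153, 44, 26, 767] z46: [ 0.7125 -0.3907]
side green [397.4 376.6] [387, 368, 18, 21, 114] z46: [0.3876 0.3497]
side yellow [212.1 162. ] [201, 149, 25, 35, 395] z46: [ 0.7047 -0.3815]
```

Request:
{"method": "servo_tool", "body": {"increments": [[[-0.8, -1, 0], 0], [[-0.8, -1, 0], 0], [[-0.7, -1, 0], 0], [[-0.7, -1, 0], 0], [[-0.7, -1, 0], 0]]}}

```text
clock: 20.8
tool_pos: [0.4601, -0.1637, 0.2146]
tool_rot: [180.0, 0.0, 169.9]
contact_force: [-0.3, -0.0, -0.4]
finger_gap: 0.0732
```

Request:
{"method": "servo_tool", "body": {"increments": [[[0, -0.81, 0], 0], [[0, 0, 1], 0], [[0, 0, 1], 0], [[0, 0, 1], 0], [[0, 0, 1], 0]]}}

```text
clock: 21.42
tool_pos: [0.4562, -0.1828, 0.1138]
tool_rot: [180.0, 0.0, 169.9]
contact_force: [0.2, -0.6, 0.1]
finger_gap: 0.0735
```

```bash
python3 -c "
from h import *
gow(.4563,-.182,.018)
s=snap('side');tins(s,'side');t=snap('top');tins(t,'top')
f=lambda c,a,b:cv2.resize(c['color'][b:b+110,a:a+110,::-1],(390,390),interpolation=cv2.INTER_CUBIC)
cv2.imwrite('pics/m6.png',cv2.convertScaleAbs(np.hstack([f(t,280,190),f(s,230,150)]),alpha=1.4))"
```

```text
shares to world 0.4563 -0.182 0.018 [0.   0.03 3.83]
side green [399.8 377.6] [394, 369, 11, 19, 72] z46: [0.3841 0.3521]
side yellow [212.9 163.7] [201, 149, 26, 34, 437] z46: [ 0.7027 -0.3721]
top red [183.6 235.3] [180, 224, 8, 23, 147] z46: [0.4686 0.1748]
top green [348.3 166.2] [337, 155, 23, 23, 326] z46: [ 0.6855 -0.2106]
top green [101.  256.1] [93, 248, 17, 17, 185] z46: [0.3985 0.3631]
top yellow [418.4 164.3] [395, 153, 46, 26, 914] z46: [ 0.7086 -0.3862]
```

View pics/m6.png

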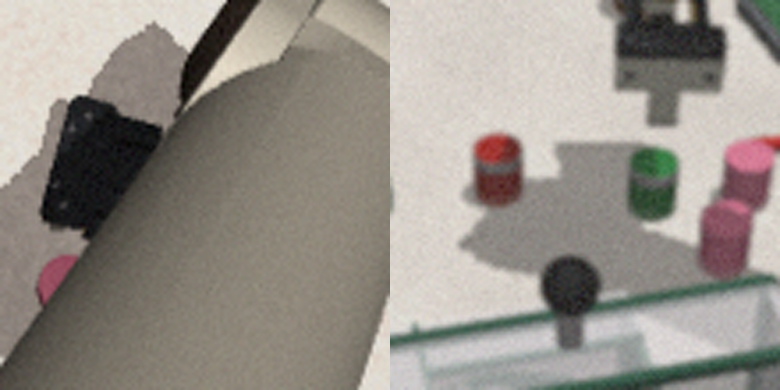

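The green tin is unmoved (side crop 653,180), with the near finger above it at (662,110). I'll go down and grasp it.

Request:
{"method": "servo_tool", "body": {"increments": [[[0, 0, 1], 0], [[0, 0, 1], 0], [[0, 0, 1], 0], [[0, 0, 0.83], 0], [[0, 0, 0], 0]]}}

```text
clock: 22.15
tool_pos: [0.4556, -0.1827, 0.0186]
tool_rot: [180.0, -0.1, 169.9]
contact_force: [0.1, 0.1, 0.7]
finger_gap: 0.0733
```

Request:
{"method": "servo_tool", "body": {"increments": [[[0, 0, 0], 0], [[0, 0, 0], 0], [[0, 0, 0], 0], [[0, 0, 0], 0], [[0, 0, 0], 0]], "grip": 0}}

```text
clock: 22.78
tool_pos: [0.4565, -0.1832, 0.0195]
tool_rot: [-180.0, 0.0, 170.0]
contact_force: [-1.5, 0.8, 5.6]
finger_gap: 0.0395
```

Request:
{"method": "servo_tool", "body": {"increments": [[[0, 0, 0], 0], [[0, 0, 0], 0], [[0, 0, -0.5], 0], [[0, 0, -1], 0], [[0, 0, -1], 0]]}}

```text
clock: 23.4
tool_pos: [0.4556, -0.1829, 0.0823]
tool_rot: [180.0, -0.1, 169.9]
contact_force: [0.5, -0.0, -0.9]
finger_gap: 0.0397
```

Request:
{"method": "servo_tool", "body": {"increments": [[[0, 0, -1], 0], [[0, 0, -1], 0], [[0, 0, -1], 0], [[0, 0, -1], 0], [[0, 0, 0], 0]]}}

```text
clock: 24.02
tool_pos: [0.4573, -0.1834, 0.1834]
tool_rot: [180.0, 0.2, 170.0]
contact_force: [-0.4, -0.5, -1.8]
finger_gap: 0.0393
```

```bash
python3 -c "
from h import *
go((-60,0,180));go((-60,0,34))"
```

```text
t 24.02 case mm [-166.4 -262.1  183.4] world [ 0.4573 -0.1834  0.1834] yaw 170.0 rel 165.0 F [-0.4 -0.5 -1.8] gap 39.3 q [-4, 15, 26, 115, -8, 52, 107]
shares to (-60, 0, 180) [-1.4  11.23  0.14]
t 24.02 case mm [-166.4 -262.1  183.4] world [ 0.4573 -0.1834  0.1834] yaw 170.0 rel 165.0 F [-0.4 -0.5 -1.8] gap 39.3 q [-4, 15, 26, 115, -8, 52, 107]
shares to (-60, 0, 34) [-1.4  11.23  5.98]
```

Request:
{"method": "servo_tool", "body": {"increments": [[[-0.12, 0.94, 0], 0], [[-0.12, 0.94, 0], 0], [[-0.12, 0.94, 0], 0], [[-0.12, 0.94, 0], 0], [[-0.12, 0.94, 0], 0]]}}

```text
clock: 24.65
tool_pos: [0.4905, -0.0691, 0.1803]
tool_rot: [-180.0, -0.1, 170.0]
contact_force: [0.3, -0.7, -0.8]
finger_gap: 0.0395
```

Request:
{"method": "servo_tool", "body": {"increments": [[[-0.12, 0.94, 0], 0], [[-0.12, 0.94, 0], 0], [[-0.12, 0.94, 0], 0], [[-0.12, 0.94, 0], 0], [[-0.12, 0.94, 0], 0]]}}

```text
clock: 25.28
tool_pos: [0.5257, 0.0438, 0.1802]
tool_rot: [-180.0, -0.1, 170.0]
contact_force: [-0.3, 0.1, -0.7]
finger_gap: 0.0395
```

Request:
{"method": "servo_tool", "body": {"increments": [[[-0.1, 0.94, 0], 0], [[-0.1, 0.9, 0], 0], [[0, 0, 0], 0], [[0, 0, 1], 0], [[0, 0, 1], 0]]}}

```text
clock: 25.9
tool_pos: [0.5394, 0.0863, 0.1309]
tool_rot: [-180.0, 0.0, 169.9]
contact_force: [-0.6, -0.7, -1.0]
finger_gap: 0.0392
```

```bash
python3 -c "
from h import *
go((-60,0,34.5))
s=snap('side');t=snap('top')
f=lambda c,a,b:cv2.resize(c['color'][b:b+130,a:a+130,::-1],(390,390),interpolation=cv2.INTER_CUBIC)
cv2.imwrite('pics/m7.png',cv2.convertScaleAbs(np.hstack([f(t,160,120),f(s,220,170)]),alpha=1.4))"
```

```text
t 25.9 case mm [-61.4  -0.5 130.9] world [0.5394 0.0863 0.1309] yaw 169.9 rel 165.0 F [-0.6 -0.7 -1. ] gap 39.2 q [-26, 24, 17, 110, -9, 48, 76]
shares to (-60, 0, 34.5) [-0.05  0.03  3.86]
```

View pics/m7.png

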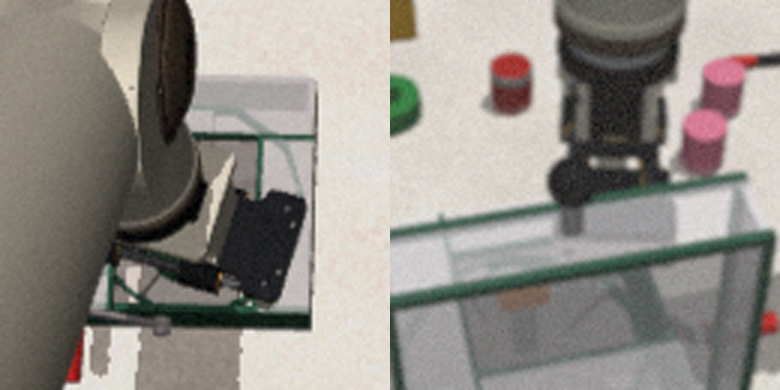

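The gripper is over the window at (255,250) in the top crop. Going down slowly.

Request:
{"method": "servo_tool", "body": {"increments": [[[0, 0, 0.8], 0], [[0, 0, 0.8], 0], [[0, 0, 0.8], 0], [[0, 0, 0.5], 0], [[0, 0, 0], 0]]}}

```text
clock: 26.62
tool_pos: [0.5391, 0.0871, 0.0587]
tool_rot: [-180.0, -0.1, 169.9]
contact_force: [1.2, 0.5, -1.0]
finger_gap: 0.0394
```

Request:
{"method": "servo_tool", "body": {"increments": [[[0, 0, 0.3], 0], [[0, 0, 0.3], 0], [[0, 0, 0.2], 0], [[0, 0, 0.1], 0], [[0, 0, 0], 0]]}}

```text
clock: 27.25
tool_pos: [0.5394, 0.0876, 0.0363]
tool_rot: [-180.0, -0.0, 170.0]
contact_force: [-0.6, -0.3, -1.3]
finger_gap: 0.0394
```

```bash
python3 -c "
from h import *
go((-60,0,34))"
```

```text
t 27.25 case mm [-61.3   0.8  36.3] world [0.5394 0.0876 0.0363] yaw 170.0 rel 165.0 F [-0.6 -0.3 -1.3] gap 39.4 q [-24, 32, 15, 112, -13, 37, 79]
shares to (-60, 0, 34) [-0.06 -0.02  0.09]
```

Request:
{"method": "servo_tool", "body": {"increments": [[[0, 0, 0.08], 0], [[0, 0, 0], 0], [[0, 0, 0], 0], [[0, 0, 0], 0], [[0, 0, 0], 0]]}}

```text
clock: 27.88
tool_pos: [0.5396, 0.0876, 0.0345]
tool_rot: [180.0, 0.0, 170.0]
contact_force: [-0.4, 0.0, -0.6]
finger_gap: 0.0394
```

Request:
{"method": "servo_tool", "body": {"increments": [[[0, 0, 0], 0], [[0, 0, 0], 0], [[0, 0, 0], 0], [[0, 0, 0], 0], [[0, 0, 0], 0]], "grip": 0.6}}

```text
clock: 28.5
tool_pos: [0.5395, 0.0876, 0.0345]
tool_rot: [180.0, 0.0, 170.0]
contact_force: [-0.9, -0.8, -0.5]
finger_gap: 0.055
```

Request:
{"method": "servo_tool", "body": {"increments": [[[0, 0, -0.5], 0], [[0, 0, -1], 0], [[0, 0, -1], 0], [[0, 0, -1], 0], [[0, 0, -1], 0]]}}

```text
clock: 29.12
tool_pos: [0.5397, 0.0875, 0.1487]
tool_rot: [180.0, 0.0, 169.9]
contact_force: [0.2, 0.5, 0.2]
finger_gap: 0.0551
```

```bash
python3 -c "
from h import *
go((0,0,150))
s=snap('side');tins(s,'side');save(s,'s8.png',(220,190,160,120),4)"
```

```text
t 29.12 case mm [-61.1   0.7 148.7] world [0.5397 0.0875 0.1487] yaw 169.9 rel 165.0 F [0.2 0.5 0.2] gap 55.1 q [-26, 22, 18, 109, -9, 50, 76]
shares to (0, 0, 150) [-2.37  0.6  -0.05]
side red [260.  191.7] [255, 189, 11, 7, 61] z46: [ 0.5758 -0.2176]
side green [400.6 378.8] [396, 370, 9, 17, 68] z46: [0.3835 0.3546]
side yellow [212.5 161.1] [201, 149, 25, 31, 388] z46: [ 0.7033 -0.3859]
```

View pics/s8.png

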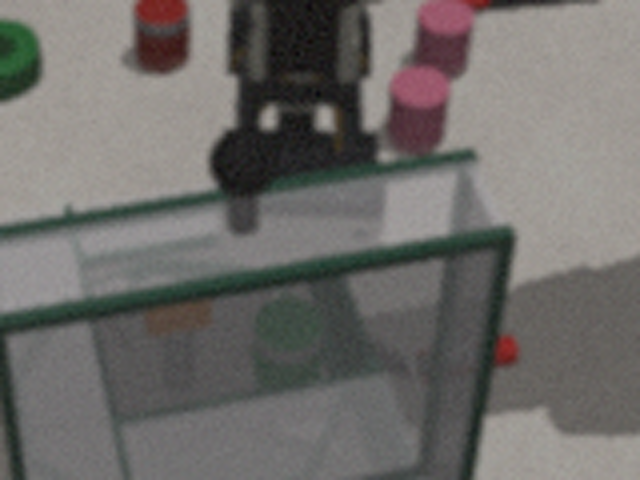

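The green tin is standing in its pocket (288,340 in the crop). Next I'll go over the turning grip.

Request:
{"method": "servo_tool", "body": {"increments": [[[-0.8, 0.2, 0], 0], [[-0.8, 0.2, 0], 0], [[-0.77, 0.2, 0], 0], [[0, 0, 0], -1], [[0, 0, 0], -1]]}}

```text
clock: 29.8
tool_pos: [0.6006, 0.0919, 0.1472]
tool_rot: [-180.0, 0.0, -177.8]
contact_force: [-0.6, 0.4, -0.1]
finger_gap: 0.0552
```

Request:
{"method": "servo_tool", "body": {"increments": [[[0, 0, 0], -0.5], [[0, 0, 0], 0], [[0, 0, 0.9], 0], [[0, 0, 0.9], 0], [[0, 0, 0], 0]]}}

```text
clock: 30.42
tool_pos: [0.5988, 0.0918, 0.1004]
tool_rot: [-180.0, -0.2, -175.1]
contact_force: [-0.5, -0.4, -0.3]
finger_gap: 0.0551
```

```bash
python3 -c "
from h import *
go((0,0,80))
s=snap('side');t=snap('top')
f=lambda c,a,b:cv2.resize(c['color'][b:b+110,a:a+110,::-1],(390,390),interpolation=cv2.INTER_CUBIC)
cv2.imwrite('pics/m9.png',cv2.convertScaleAbs(np.hstack([f(t,170,130),f(s,220,190)]),alpha=1.4))"
```

```text
t 30.43 case mm [-1.800e+00 -1.000e-01  1.004e+02] world [0.5988 0.0918 0.1004] yaw -175.1 rel -180.0 F [-0.5 -0.4 -0.3] gap 55.1 q [-21, 31, 13, 102, -9, 48, 91]
shares to (0, 0, 80) [-0.07  0.01  0.82]
```

View pics/m9.png

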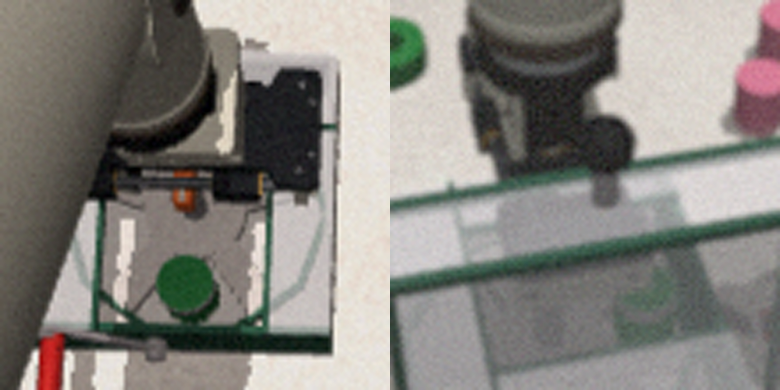

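The bar at (185,190) lies centrally between the fingers, and the green tin is well seated at (187,285). I'll pinch the bar.

Request:
{"method": "servo_tool", "body": {"increments": [[[-0.07, 0, 0.4], 0], [[0, 0, 0.4], 0], [[0, 0, 0], 0], [[0, 0, 0], 0], [[0, 0, 0], 0]]}}

```text
clock: 31.15
tool_pos: [0.6025, 0.0922, 0.0822]
tool_rot: [180.0, 0.0, -175.0]
contact_force: [-0.7, -0.1, -0.1]
finger_gap: 0.0549
```

Request:
{"method": "servo_tool", "body": {"increments": [[[0, 0, 0], 0], [[0, 0, 0], 0], [[0, 0, 0], 0], [[0, 0, 0], 0], [[0, 0, 0], 0]], "grip": 0}}

```text
clock: 31.78
tool_pos: [0.6022, 0.0923, 0.0819]
tool_rot: [180.0, -0.0, -175.0]
contact_force: [0.7, 0.9, -0.1]
finger_gap: 0.0141
```

Request:
{"method": "servo_tool", "body": {"increments": [[[0, 0, 0], 0], [[0, 0, 0], 0], [[0, 0, 0], 0], [[0, 0, 0], 0.5], [[0, 0, 0], 0.5]]}}

```text
clock: 32.4
tool_pos: [0.6022, 0.0923, 0.082]
tool_rot: [180.0, -0.0, 178.9]
contact_force: [0.1, 1.0, 0.5]
finger_gap: 0.0139
```

Request:
{"method": "servo_tool", "body": {"increments": [[[0, 0, 0], 0.8], [[0, 0, 0], 0.8], [[0, 0, 0], 0.8], [[0, 0, 0], 0.8], [[0, 0, 0], 0.8]]}}

```text
clock: 33.02
tool_pos: [0.6023, 0.0925, 0.082]
tool_rot: [180.0, -0.0, 154.8]
contact_force: [-0.2, 1.0, -0.8]
finger_gap: 0.0136
```

Request:
{"method": "servo_tool", "body": {"increments": [[[0, 0, 0], 0.8], [[0, 0, 0], 0.8], [[0, 0, 0], 0.8], [[0, 0, 0], 0.8], [[0, 0, 0], 0.8]]}}

```text
clock: 33.65
tool_pos: [0.6023, 0.0926, 0.082]
tool_rot: [180.0, -0.0, 130.8]
contact_force: [-0.5, 0.8, -1.0]
finger_gap: 0.0135
```

Request:
{"method": "servo_tool", "body": {"increments": [[[0, 0, 0], 0.8], [[0, 0, 0], 0.8], [[0, 0, 0], 0.8], [[0, 0, 0], 0.6], [[0, 0, 0], 0]]}}

```text
clock: 34.28
tool_pos: [0.6024, 0.0926, 0.0819]
tool_rot: [180.0, -0.0, 113.0]
contact_force: [0.5, 1.1, -0.4]
finger_gap: 0.0138
```

Request:
{"method": "servo_tool", "body": {"increments": [[[0, 0, 0], 0], [[0, 0, 0], 0], [[0, 0, 0], 0], [[0, 0, 0], 0], [[0, 0, 0], 0]], "grip": 0.5}}

```text
clock: 34.9
tool_pos: [0.6022, 0.0921, 0.082]
tool_rot: [-180.0, -0.0, 113.0]
contact_force: [-0.3, 0.3, 0.1]
finger_gap: 0.0462
```

Request:
{"method": "servo_tool", "body": {"increments": [[[0, 0, -1], 0], [[0, 0, -1], 0], [[0, 0, -1], 0], [[0, 0, -1], 0], [[0, 0, -1], 0]]}}

```text
clock: 35.52
tool_pos: [0.6021, 0.0922, 0.2078]
tool_rot: [-180.0, -0.0, 113.0]
contact_force: [-0.1, 1.0, -0.5]
finger_gap: 0.0458
```

```bash
python3 -c "
from h import *
rep();gow(.5757,-.2168,.2)
s=snap('side');tins(s,'side');t=snap('top');tins(t,'top')
f=lambda c,a,b:cv2.resize(c['color'][b:b+110,a:a+110,::-1],(390,390),interpolation=cv2.INTER_CUBIC)
cv2.imwrite('pics/m10.png',cv2.convertScaleAbs(np.hstack([f(t,170,130),f(s,220,190)]),alpha=1.4))"
```

```text
t 35.52 case mm [  1.5  -0.  207.8] world [0.6021 0.0922 0.2078] yaw 113.0 rel 108.0 F [-0.1  1.  -0.5] gap 45.8 q [-38, 27, 35, 98, -17, 61, 26]
shares to world 0.5757 -0.2168 0.2 [-10.97  -5.79   0.31]
side green [397.8 377.9] [388, 370, 17, 17, 106] z46: [0.388  0.3522]
side yellow [212.9 163.6] [201, 149, 27, 35, 450] z46: [ 0.7026 -0.3724]
top red [347.9 208.8] [341, 202, 15, 15, 183] z46: [ 0.5752 -0.2165]
top red [183.5 235.1] [180, 224, 8, 23, 143] z46: [0.469  0.1749]
top red [347.9 306.1] [345, 300, 6, 13, 68] z46: [ 0.3425 -0.2309]
top green [348.2 166.1] [337, 155, 23, 23, 325] z46: [ 0.6857 -0.2105]
top yellow [418.8 164.3] [396, 153, 44, 26, 874] z46: [ 0.7089 -0.3871]
```

View pics/m10.png

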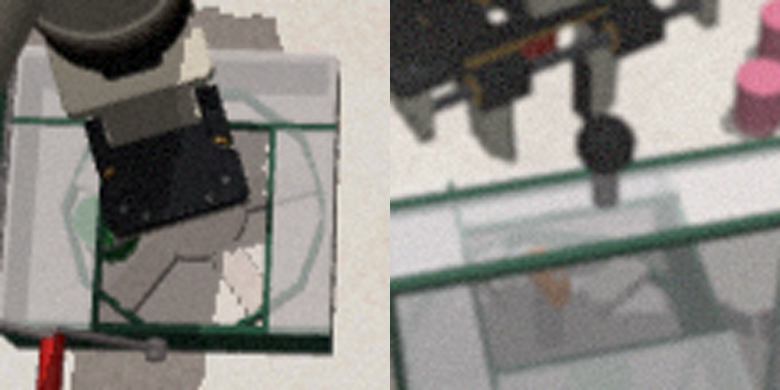

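The table has turned one step: green is now at (105,225) left of the window and the window pocket is empty. Now the red tin.

Request:
{"method": "servo_tool", "body": {"increments": [[[-0.9, -0.48, 0], 0], [[-0.9, -0.48, 0], 0], [[-0.9, -0.48, 0], 0], [[-0.9, -0.48, 0], 0], [[-0.9, -0.48, 0], 0]], "grip": 0.8}}

```text
clock: 36.25
tool_pos: [0.5902, -0.0355, 0.2059]
tool_rot: [-179.9, -0.0, 113.0]
contact_force: [0.0, -0.0, 0.1]
finger_gap: 0.0737
```

Request:
{"method": "servo_tool", "body": {"increments": [[[-0.9, -0.48, 0], 0], [[-0.9, -0.48, 0], 0], [[-0.9, -0.48, 0], 0], [[-0.9, -0.48, 0], 0], [[-0.9, -0.48, 0], 0]]}}

```text
clock: 36.88
tool_pos: [0.5789, -0.1624, 0.2059]
tool_rot: [-179.9, -0.0, 113.0]
contact_force: [0.7, -0.5, -0.4]
finger_gap: 0.0737
```

Request:
{"method": "servo_tool", "body": {"increments": [[[-0.97, -0.5, 0], 0], [[-0.97, -0.5, 0], 0], [[0, 0, 0], -1], [[0, 0, 0], -1], [[0, 0, 0], -1]]}}

```text
clock: 37.5
tool_pos: [0.5748, -0.2161, 0.2057]
tool_rot: [-180.0, -0.1, 131.1]
contact_force: [-0.6, 0.3, 0.2]
finger_gap: 0.0738
```

Request:
{"method": "servo_tool", "body": {"increments": [[[0, 0, 0], -1], [[0, 0, 0], -1], [[0, 0, 0], -1], [[0, 0, 0], -1], [[0, 0, 0], -1]]}}

```text
clock: 38.12
tool_pos: [0.5748, -0.216, 0.2057]
tool_rot: [-180.0, -0.1, 161.2]
contact_force: [1.1, 0.1, -0.1]
finger_gap: 0.0735
```

Request:
{"method": "servo_tool", "body": {"increments": [[[0, 0, 0], -1], [[0, 0, 0], -0.5], [[0, 0, 1], 0], [[0, 0, 1], 0], [[0, 0, 1], 0]]}}

```text
clock: 38.75
tool_pos: [0.5748, -0.2159, 0.1302]
tool_rot: [180.0, -0.1, 170.0]
contact_force: [-0.1, -0.4, 0.9]
finger_gap: 0.0733
```

```bash
python3 -c "
from h import *
rep();gow(.5757,-.2168,.018)
s=snap('side');tins(s,'side');t=snap('top');tins(t,'top')
from fit import case2w
print(proj(s,(.5757,-.2168,.046)), [ (np.round(x['rect']).tolist(),round(x['confidence'],2)) for x in bot.find_in('side','tin_a')])"
```

```text
t 38.75 case mm [ -52.1 -304.6  130.2] world [ 0.5748 -0.2159  0.1302] yaw 170.0 rel 165.0 F [-0.1 -0.4  0.9] gap 73.3 q [0, 31, 24, 100, -15, 52, 110]
shares to world 0.5757 -0.2168 0.018 [-0.04 -0.03  4.49]
side green [398.2 377.3] [391, 369, 14, 18, 105] z46: [0.3868 0.3513]
side yellow [212.  160.5] [201, 149, 25, 29, 360] z46: [ 0.705  -0.3894]
top red [183.6 235.3] [180, 224, 8, 23, 147] z46: [0.4686 0.1748]
top green [202.1 191.2] [200, 185, 6, 14, 62] z46: [0.5828 0.1458]
top green [101.  256.1] [93, 248, 17, 17, 187] z46: [0.3985 0.363 ]
top yellow [431.8 170.6] [418, 158, 22, 21, 217] z46: [ 0.6954 -0.4201]
[260.02489577 191.89631385] [([332.0, 198.0, 17.0, 19.0], 0.77), ([323.0, 217.0, 13.0, 23.0], 0.71), ([263.0, 199.0, 13.0, 23.0], 0.62)]
```

```bash
python3 -c "
from h import *
s=snap('side');h=cv2.cvtColor(s['color'],cv2.COLOR_RGB2HSV)[170:230,230:300]
m=((h[...,0]<8)|(h[...,0]>172))&(h[...,1]>110)&(h[...,2]>40)
v,u=np.nonzero(m);print(len(u),u.min()+230,u.max()+230,v.min()+170,v.max()+170,u.mean()+230,v.mean()+170)
s=pickle.load(open('c1.pkl','rb'))[1];h=cv2.cvtColor(s['color'],cv2.COLOR_RGB2HSV)[170:230,230:300]
m=((h[...,0]<8)|(h[...,0]>172))&(h[...,1]>110)&(h[...,2]>40)
v,u=np.nonzero(m);print(len(u),u.min()+230,u.max()+230,v.min()+170,v.max()+170,u.mean()+230,v.mean()+170)"
```

```text
137 254 266 189 205 259.8905109489051 196.62773722627736
131 254 265 188 205 259.7709923664122 195.89312977099237
```

The red tin hasn't moved. I'll grasp it.

Request:
{"method": "servo_tool", "body": {"increments": [[[0, 0, 1], 0], [[0, 0, 1], 0], [[0, 0, 1], 0], [[0, 0, 1], 0], [[0, 0, 0.47], 0]]}}

```text
clock: 39.58
tool_pos: [0.5755, -0.2162, 0.02]
tool_rot: [180.0, -0.0, 170.0]
contact_force: [-0.4, -0.2, 0.9]
finger_gap: 0.0734
```

Request:
{"method": "servo_tool", "body": {"increments": [[[0, 0, 0], 0], [[0, 0, 0], 0], [[0, 0, 0], 0], [[0, 0, 0], 0], [[0, 0, 0], 0]], "grip": 0}}

```text
clock: 40.2
tool_pos: [0.576, -0.2167, 0.0211]
tool_rot: [-180.0, 0.1, 170.0]
contact_force: [-0.9, 0.3, 6.1]
finger_gap: 0.0395
```

Request:
{"method": "servo_tool", "body": {"increments": [[[0, 0, 0], 0], [[0, 0, 0], 0], [[0, 0, -0.5], 0], [[0, 0, -1], 0], [[0, 0, -1], 0]]}}

```text
clock: 40.83
tool_pos: [0.5749, -0.2159, 0.0834]
tool_rot: [180.0, -0.1, 170.0]
contact_force: [0.7, 0.7, -1.0]
finger_gap: 0.0395
```

Request:
{"method": "servo_tool", "body": {"increments": [[[0, 0, -1], 0], [[0, 0, -1], 0], [[0, 0, -1], 0], [[0, 0, -1], 0], [[0, 0, 0], 0]]}}

```text
clock: 41.45
tool_pos: [0.5767, -0.2166, 0.185]
tool_rot: [-180.0, 0.2, 170.0]
contact_force: [0.4, 0.5, -0.8]
finger_gap: 0.0393
```

```bash
python3 -c "
from h import *
go((-61,0,180))"
```

```text
t 41.45 case mm [ -50.2 -305.5  185. ] world [ 0.5767 -0.2166  0.185 ] yaw 170.0 rel 165.0 F [ 0.4  0.5 -0.8] gap 39.3 q [-1, 27, 25, 98, -13, 58, 109]
shares to (-61, 0, 180) [ 3.57 11.69  0.2 ]
```

Request:
{"method": "servo_tool", "body": {"increments": [[[0.28, 0.9, 0], 0], [[0.28, 0.9, 0], 0], [[0.28, 0.9, 0], 0], [[0.28, 0.9, 0], 0], [[0.28, 0.9, 0], 0]]}}

```text
clock: 42.08
tool_pos: [0.5593, -0.0982, 0.1813]
tool_rot: [-180.0, -0.1, 170.0]
contact_force: [0.2, -0.6, -1.4]
finger_gap: 0.0392
```

Request:
{"method": "servo_tool", "body": {"increments": [[[0.28, 0.9, 0], 0], [[0.28, 0.9, 0], 0], [[0.28, 0.9, 0], 0], [[0.28, 0.9, 0], 0], [[0.28, 0.9, 0], 0]]}}

```text
clock: 42.7
tool_pos: [0.5445, 0.0184, 0.1814]
tool_rot: [-180.0, -0.1, 170.0]
contact_force: [-0.7, -0.1, -0.7]
finger_gap: 0.0395
```

Request:
{"method": "servo_tool", "body": {"increments": [[[0.27, 0.9, 0], 0], [[0.27, 0.9, 0], 0], [[0.23, 0.9, 0], 0], [[0, 0, 1], 0], [[0, 0, 1], 0]]}}

```text
clock: 43.32
tool_pos: [0.5376, 0.088, 0.1311]
tool_rot: [-180.0, -0.1, 170.0]
contact_force: [-0.8, -0.3, -1.2]
finger_gap: 0.0399
```

```bash
python3 -c "
from h import *
go((-61,0,36))"
```

```text
t 43.33 case mm [-63.1   1.3 131.1] world [0.5376 0.088  0.1311] yaw 170.0 rel 165.1 F [-0.8 -0.3 -1.2] gap 39.9 q [-28, 24, 20, 110, -11, 48, 77]
shares to (-61, 0, 36) [-0.09 -0.03  3.81]
```

Request:
{"method": "servo_tool", "body": {"increments": [[[-0.08, -0.03, 0.8], 0], [[0, 0, 0.8], 0], [[0, 0, 0.8], 0], [[0, 0, 0.5], 0], [[0, 0, 0], 0]]}}

```text
clock: 43.95
tool_pos: [0.539, 0.086, 0.0588]
tool_rot: [-179.9, -0.2, 170.0]
contact_force: [-0.3, 0.8, -0.7]
finger_gap: 0.0393
```

Request:
{"method": "servo_tool", "body": {"increments": [[[0, 0, 0.3], 0], [[0, 0, 0.3], 0], [[0, 0, 0.2], 0], [[0, 0, 0.1], 0], [[0, 0, 0], 0]]}}

```text
clock: 44.58
tool_pos: [0.5403, 0.0862, 0.0376]
tool_rot: [-180.0, -0.0, 170.0]
contact_force: [-0.6, -0.0, -0.9]
finger_gap: 0.0397
```

```bash
python3 -c "
from h import *
go((-61,0,35.5))"
```

```text
t 44.58 case mm [-60.6  -0.6  37.6] world [0.5403 0.0862 0.0376] yaw 170.0 rel 165.0 F [-0.6 -0.  -0.9] gap 39.7 q [-25, 32, 17, 112, -15, 37, 81]
shares to (-61, 0, 35.5) [0.02 0.02 0.08]
```

Request:
{"method": "servo_tool", "body": {"increments": [[[0, 0, 0.08], 0], [[0, 0, 0], 0], [[0, 0, 0], 0], [[0, 0, 0], 0], [[0, 0, 0], 0]]}}

```text
clock: 45.2
tool_pos: [0.5404, 0.0863, 0.0358]
tool_rot: [180.0, 0.0, 170.0]
contact_force: [0.5, -0.2, -2.0]
finger_gap: 0.0391
```

Request:
{"method": "servo_tool", "body": {"increments": [[[0, 0, 0], 0], [[0, 0, 0], 0], [[0, 0, 0], 0], [[0, 0, 0], 0], [[0, 0, 0], 0]], "grip": 0.6}}

```text
clock: 45.82
tool_pos: [0.5404, 0.0863, 0.0357]
tool_rot: [180.0, -0.0, 170.0]
contact_force: [-0.2, 0.5, -0.5]
finger_gap: 0.0551
```

Request:
{"method": "servo_tool", "body": {"increments": [[[0, 0, -0.5], 0], [[0, 0, -1], 0], [[0, 0, -1], 0], [[0, 0, -1], 0], [[0, 0, -1], 0]]}}

```text
clock: 46.45
tool_pos: [0.5405, 0.0862, 0.15]
tool_rot: [180.0, 0.0, 169.9]
contact_force: [0.1, -0.2, 0.2]
finger_gap: 0.055
```

Request:
{"method": "servo_tool", "body": {"increments": [[[0, 0, -1], 0], [[0, 0, -1], 0], [[0, 0, -1], 0], [[1, 0, 0], 0], [[1, 0, 0], 0]]}}

```text
clock: 47.08
tool_pos: [0.4908, 0.0949, 0.2244]
tool_rot: [180.0, 0.1, 169.9]
contact_force: [0.5, 0.1, -0.7]
finger_gap: 0.0553
```

Request:
{"method": "servo_tool", "body": {"increments": [[[1, 0, 0], 0], [[1, 0, 0], 0], [[1, 0, 0], 0], [[1, 0, 0], 0], [[1, 0, 0], 0]], "grip": 0}}

```text
clock: 47.7
tool_pos: [0.3673, 0.1168, 0.224]
tool_rot: [179.9, 0.0, 169.9]
contact_force: [-0.1, 0.8, 0.4]
finger_gap: 0.0097
```

Request:
{"method": "servo_tool", "body": {"increments": [[[0, 0, 0], -1], [[0, 0, 0], -1], [[0, 0, 0], -1], [[0, 0, 0], -1], [[0, 0, 0], -1]]}}

```text
clock: 48.32
tool_pos: [0.3681, 0.1166, 0.224]
tool_rot: [180.0, 0.1, -159.9]
contact_force: [0.0, 0.6, -0.4]
finger_gap: 0.0005
```

Request:
{"method": "servo_tool", "body": {"increments": [[[0, 0, 0], -1], [[0, 0, 0], -1], [[0, 0, 0], -0.5], [[0, 0, 0], 0], [[0, 0, 0], 0]]}}

```text
clock: 48.95
tool_pos: [0.3681, 0.1167, 0.2236]
tool_rot: [180.0, 0.0, -145.1]
contact_force: [-0.1, 0.5, -0.4]
finger_gap: 0.0004
```

```bash
python3 -c "
from h import *
go((-153,120,220))
s=snap('side');t=snap('top');tins(t,'top')
f=lambda c,a,b:cv2.resize(c['color'][b:b+110,a:a+110,::-1],(390,390),interpolation=cv2.INTER_CUBIC)
cv2.imwrite('pics/m11.png',cv2.convertScaleAbs(np.hstack([f(t,170,130),f(s,220,190)]),alpha=1.4))"
```

```text
t 48.95 case mm [-229.5   44.5  223.6] world [0.3681 0.1167 0.2236] yaw -145.1 rel -150.0 F [-0.1  0.5 -0.4] gap 0.4 q [-40, -1, 18, 125, 0, 56, 103]
shares to (-153, 120, 220) [-4.16  1.09  0.14]
top red [222.4 208.9] [215, 202, 16, 15, 191] z46: [0.5432 0.0899]
top red [184.5 229.2] [181, 224, 7, 14, 64] z46: [0.4836 0.1747]
top red [347.9 306.1] [345, 300, 6, 13, 68] z46: [ 0.3425 -0.2309]
top green [348.2 166.1] [337, 155, 23, 23, 325] z46: [ 0.6856 -0.2103]
top yellow [418.7 164.5] [395, 153, 45, 26, 886] z46: [ 0.7083 -0.387 ]
```

View pics/m11.png

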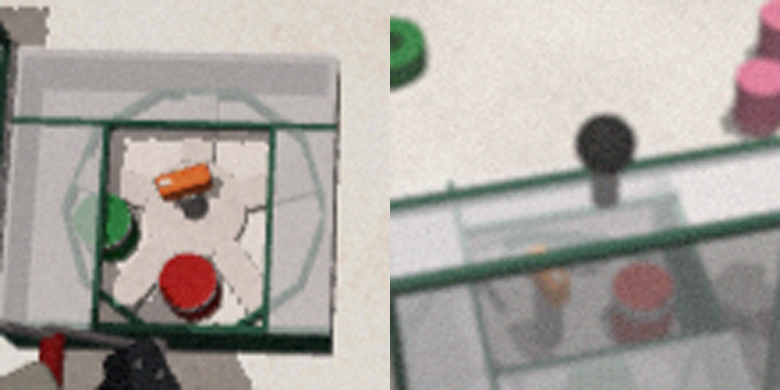

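Both tins stand in neighbouring pockets, red at (190,285) and green at (110,225), and the bar sits at the 72° detent. Next is breaking the knee, approaching left of the knob with shut fingers at 180° to the case.

Request:
{"method": "servo_tool", "body": {"increments": [[[0, 0, 0], 1], [[0, 0, 0], 1], [[0, 0, 0], 1], [[0, 0, 0], 1], [[0, 0, 0], 1]]}}

```text
clock: 49.68
tool_pos: [0.368, 0.1167, 0.2232]
tool_rot: [180.0, -0.0, -175.3]
contact_force: [-0.4, -0.2, -0.6]
finger_gap: 0.0005
```

Request:
{"method": "servo_tool", "body": {"increments": [[[-1, 1, 0], 0], [[-1, 1, 0], 0], [[-1, 0.8, 0], 0], [[0, 0, 0], 0], [[0, 0, 0], 0]]}}

```text
clock: 50.3
tool_pos: [0.436, 0.1922, 0.2228]
tool_rot: [-179.9, -0.1, -175.1]
contact_force: [-0.1, -0.1, -0.3]
finger_gap: 0.0002
```

```bash
python3 -c "
from h import *
go((-155,115,98))
t=snap('top');p=pickle.load(open('case.pkl','rb'))
h=cv2.cvtColor(t['color'],cv2.COLOR_RGB2HSV)[215:255,165:215]
m=((h[...,0]<8)|(h[...,0]>172))&(h[...,1]>110)&(h[...,2]>40)
v,u=np.nonzero(m);print(len(u),u.min()+165,u.max()+165,v.min()+215,v.max()+215)"
```

```text
t 50.3 case mm [-155.4  113.9  222.8] world [0.436  0.1922 0.2228] yaw -175.1 rel -180.0 F [-0.1 -0.1 -0.3] gap 0.2 q [-42, 9, 16, 114, -3, 57, 71]
shares to (-155, 115, 98) [-0.01  0.04  4.99]Traceback (most recent call last):
  File "<string>", line 7, in <module>
    v,u=np.nonzero(m);print(len(u),u.min()+165,u.max()+165,v.min()+215,v.max()+215)
                                   ~~~~~^^
    return umr_minimum(a, axis, None, out, keepdims, initial, where)
ValueError: zero-size array to reduction operation minimum which has no identity
```

Request:
{"method": "servo_tool", "body": {"increments": [[[0, 0.04, 1], 0], [[0, 0, 1], 0], [[0, 0, 1], 0], [[0, 0, 0.6], 0], [[0, 0, 0], 0]]}}

```text
clock: 50.98
tool_pos: [0.4357, 0.1932, 0.1326]
tool_rot: [-180.0, -0.1, -175.1]
contact_force: [0.3, 1.0, -0.1]
finger_gap: 0.0004
```

Request:
{"method": "servo_tool", "body": {"increments": [[[0, 0, 0.4], 0], [[0, 0, 0.4], 0], [[0, 0, 0.4], 0], [[0, 0, 0.2], 0], [[0, 0, 0], 0]]}}

```text
clock: 51.6
tool_pos: [0.4363, 0.1938, 0.0977]
tool_rot: [-180.0, -0.1, -175.0]
contact_force: [-0.4, 0.6, 0.4]
finger_gap: 0.0002
```

```bash
python3 -c "
from h import *
go((-155,61,98))"
```

```text
t 51.6 case mm [-155.   115.5   97.7] world [0.4363 0.1938 0.0977] yaw -175.0 rel -180.0 F [-0.4  0.6  0.4] gap 0.2 q [-40, 21, 15, 120, -8, 40, 75]
shares to (-155, 61, 98) [ 0.   -2.18 -0.01]
```

Request:
{"method": "servo_tool", "body": {"increments": [[[0, -0.22, 0], 0], [[0, -0.22, 0], 0], [[0, -0.22, 0], 0], [[0, -0.22, 0], 0], [[0, -0.22, 0], 0]]}}

```text
clock: 52.22
tool_pos: [0.4391, 0.1738, 0.1006]
tool_rot: [179.5, 0.1, -174.8]
contact_force: [-11.3, 21.7, 24.1]
finger_gap: -0.0005
```

Request:
{"method": "servo_tool", "body": {"increments": [[[0, -0.22, 0], 0], [[0, -0.22, 0], 0], [[0, -0.22, 0], 0], [[0, -0.22, 0], 0], [[0, -0.2, 0], 0]]}}

```text
clock: 52.85
tool_pos: [0.4413, 0.161, 0.1071]
tool_rot: [178.5, 0.3, -174.3]
contact_force: [-35.0, 45.9, 84.1]
finger_gap: 0.0006
```

```bash
cat > lid.py <<'E'
from h import *
from fit import case2w
C,_=rep()
s=snap("side");p=pickle.load(open("case.pkl","rb"))
# black ball: dark blob near the circle path in the side picture
g=s["color"].max(2)
best=[]
for th in np.arange(.9,1.6,.02):
    a=th+np.arctan2(20,255);q=case2w(p,(0,.125-.2558*np.cos(a),.082+.2558*np.sin(a)))
    m=np.zeros(g.shape,np.uint8);cv2.circle(m,tuple(int(round(x)) for x in proj(s,q)),6,1,-1)
    best.append((round(float(np.mean(g[m>0])),1),round(float(th),2),np.round(proj(s,q)).tolist()))
best.sort();print(best[:5])
E
python3 lid.py
```

```text
t 52.85 case mm [-152.8   82.4  107.1] world [0.4413 0.161  0.1071] yaw -174.3 rel -179.2 F [-35.   45.9  84.1] gap 0.6 q [-35, 18, 15, 122, -9, 40, 82]
[(40.8, 1.52, [280.0, 226.0]), (42.7, 1.54, [281.0, 228.0]), (47.9, 1.5, [279.0, 223.0]), (50.7, 1.56, [281.0, 231.0]), (65.4, 1.58, [282.0, 233.0])]
```

The up-force of 84 N shows the tapered finger back riding on the knob and jamming the knee, so I'm backing off at once.

Request:
{"method": "servo_tool", "body": {"increments": [[[0, 0.4, 0], 0], [[0, 0.4, 0], 0], [[0, 0.4, 0], 0], [[0, 0.3, 0], 0], [[0, 0, 0], 0]]}}

```text
clock: 53.52
tool_pos: [0.4383, 0.1772, 0.0982]
tool_rot: [180.0, 0.0, -175.0]
contact_force: [-0.1, 3.4, 3.1]
finger_gap: 0.0006
```

```bash
python3 lid.py; python3 -c "
from h import *
print(bot.get_state()['moment'])"
```

```text
t 53.52 case mm [-154.4   98.7   98.2] world [0.4383 0.1772 0.0982] yaw -175.0 rel -179.9 F [-0.1  3.4  3.1] gap 0.6 q [-38, 20, 15, 121, -8, 40, 77]
[(40.0, 1.58, [282.0, 233.0]), (40.8, 1.56, [281.0, 231.0]), (50.2, 1.54, [281.0, 228.0]), (73.7, 1.52, [280.0, 226.0]), (112.5, 1.5, [279.0, 223.0])]
[ 0.80881353  0.28344466 -0.01497539]
```

Request:
{"method": "servo_tool", "body": {"increments": [[[0, 0.1, 0], 0], [[0, 0, -0.7], 0], [[0, 0, -0.7], 0], [[0, -0.6, 0], 0], [[0, -0.5, 0], 0]], "grip": 0.45}}

```text
clock: 54.2
tool_pos: [0.4399, 0.1499, 0.1324]
tool_rot: [-179.9, -0.1, -175.1]
contact_force: [0.7, -0.0, -0.6]
finger_gap: 0.0408
```

Request:
{"method": "servo_tool", "body": {"increments": [[[0, 0, 0], 0], [[0, 0, 0], 0], [[0, 0, 0], 0], [[0, 0, 0], 0], [[0, 0, 0], 0]]}}

```text
clock: 54.82
tool_pos: [0.4402, 0.1524, 0.1332]
tool_rot: [180.0, -0.0, -175.0]
contact_force: [-0.3, -0.6, 0.9]
finger_gap: 0.041
```

```bash
python3 -c "
from h import *
go((-155,74,94))
s=snap('side');t=snap('top')
f=lambda c,a,b:cv2.resize(c['color'][b:b+110,a:a+110,::-1],(390,390),interpolation=cv2.INTER_CUBIC)
cv2.imwrite('pics/m12.png',cv2.convertScaleAbs(np.hstack([f(t,130,160),f(s,240,190)]),alpha=1.4))"
```

```text
t 54.83 case mm [-154.6   73.9  133.2] world [0.4402 0.1524 0.1332] yaw -175.0 rel -179.9 F [-0.3 -0.6  0.9] gap 41.0 q [-37, 16, 17, 121, -6, 44, 79]
shares to (-155, 74, 94) [0.01 0.   1.57]
```

View pics/m12.png

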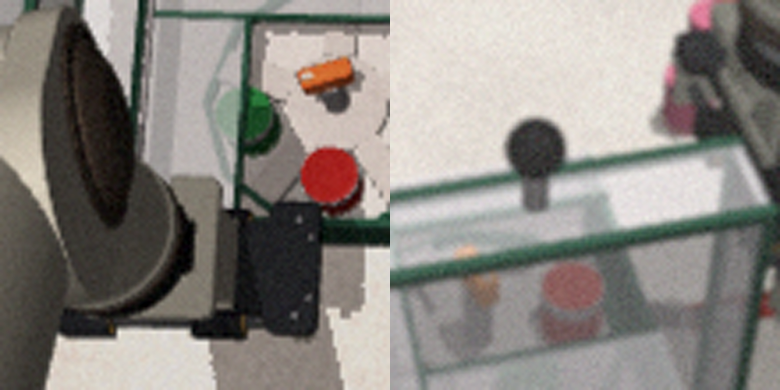

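The arm hides the knob, but the lid and both tins are unchanged. I'll lower the open fingers astride the knob.

Request:
{"method": "servo_tool", "body": {"increments": [[[0, 0, 0.5], 0], [[0, 0, 0.4], 0], [[0, 0, 0.4], 0], [[0, 0, 0.25], 0], [[0, 0, 0], 0]]}}

```text
clock: 55.55
tool_pos: [0.4398, 0.1519, 0.0938]
tool_rot: [-180.0, -0.1, -175.0]
contact_force: [-0.3, -0.1, 1.1]
finger_gap: 0.0411
```

Request:
{"method": "servo_tool", "body": {"increments": [[[0, -0.15, 0], 0], [[0, -0.15, 0], 0], [[0, -0.15, -0.12], 0], [[0, -0.15, -0.15], 0], [[0, 0, 0], 0]]}}

```text
clock: 56.18
tool_pos: [0.4419, 0.137, 0.1017]
tool_rot: [180.0, 0.0, -175.1]
contact_force: [0.6, -1.0, 0.1]
finger_gap: 0.0413
```

```bash
python3 lid.py
```

```text
t 56.17 case mm [-154.3   58.4  101.7] world [0.4419 0.137  0.1017] yaw -175.1 rel -180.0 F [ 0.6 -1.   0.1] gap 41.3 q [-34, 19, 16, 122, -8, 40, 82]
[(38.7, 1.58, [282.0, 233.0]), (39.8, 1.56, [281.0, 231.0]), (51.0, 1.54, [281.0, 228.0]), (74.6, 1.52, [280.0, 226.0]), (112.8, 1.5, [279.0, 223.0])]
```

Request:
{"method": "servo_tool", "body": {"increments": [[[0, -0.3, -0.2], 0], [[0, -0.3, -0.2], 0], [[0, -0.3, -0.15], 0], [[0, 0, 0], 0], [[0, 0, 0], 0]]}}

```text
clock: 56.85
tool_pos: [0.4438, 0.1144, 0.1151]
tool_rot: [-180.0, 0.0, -175.1]
contact_force: [-0.3, 0.4, -0.6]
finger_gap: 0.0417
```

```bash
python3 lid.py
```

```text
t 56.85 case mm [-154.3   35.7  115.1] world [0.4438 0.1144 0.1151] yaw -175.1 rel -180.0 F [-0.3  0.4 -0.6] gap 41.7 q [-33, 17, 17, 122, -7, 42, 84]
[(39.5, 1.44, [277.0, 217.0]), (41.6, 1.46, [277.0, 219.0]), (41.7, 1.42, [276.0, 215.0]), (53.8, 1.48, [278.0, 221.0]), (59.3, 1.4, [275.0, 213.0])]
```

Request:
{"method": "servo_tool", "body": {"increments": [[[0, -0.25, -0.1], 0], [[0, -0.25, -0.08], 0], [[0, 0, 0], 0], [[0, 0, 0], 0], [[0, 0, 0], 0]]}}

```text
clock: 57.52
tool_pos: [0.4447, 0.1021, 0.1195]
tool_rot: [-180.0, 0.0, -175.1]
contact_force: [0.5, -0.1, -0.2]
finger_gap: 0.0412
```

```bash
python3 lid.py
```

```text
t 57.52 case mm [-154.4   23.4  119.5] world [0.4447 0.1021 0.1195] yaw -175.1 rel -180.0 F [ 0.5 -0.1 -0.2] gap 41.2 q [-32, 16, 17, 122, -7, 42, 86]
[(38.3, 1.34, [273.0, 207.0]), (39.9, 1.32, [272.0, 206.0]), (42.7, 1.36, [274.0, 209.0]), (52.0, 1.38, [274.0, 211.0]), (55.4, 1.3, [272.0, 204.0])]
```

The knee is broken and the lid holds at about 1.33. I'll withdraw up and to the front, turn back and go over the ball.

Request:
{"method": "servo_tool", "body": {"increments": [[[0, 0.1, 0], 0], [[0, 0, -0.6], 0], [[0, 0, -1], 0], [[1, 0, -1], 0], [[1, 0, -1], 0]]}}

```text
clock: 58.2
tool_pos: [0.3943, 0.1004, 0.2111]
tool_rot: [-180.0, 0.0, -175.1]
contact_force: [0.2, 1.4, 0.1]
finger_gap: 0.0414
```

Request:
{"method": "servo_tool", "body": {"increments": [[[1, 0, -1], 0], [[0, 0, -1], 0], [[0, 0, -1], 0], [[0, 0, -1], 0], [[0, 0, -1], 0]]}}

```text
clock: 58.82
tool_pos: [0.3695, 0.0981, 0.3364]
tool_rot: [180.0, 0.1, -175.1]
contact_force: [-0.1, 0.3, -0.1]
finger_gap: 0.0412
```

Request:
{"method": "servo_tool", "body": {"increments": [[[0, 0, -1], 1], [[0, 0, -1], 1], [[0, 0, -0.5], 1], [[0, 0, 0], 1], [[0, 0, 0], 1]], "grip": 1}}

```text
clock: 59.45
tool_pos: [0.3695, 0.098, 0.3982]
tool_rot: [179.9, 0.1, 154.7]
contact_force: [0.0, -0.4, -0.0]
finger_gap: 0.0866
```

Request:
{"method": "servo_tool", "body": {"increments": [[[0, 0, 0], 1], [[0, 0, 0], 1], [[0, 0, 0], 1], [[0, 0, 0], 1], [[0, 0, 0], 1]]}}

```text
clock: 60.08
tool_pos: [0.3694, 0.098, 0.398]
tool_rot: [179.9, 0.0, 124.7]
contact_force: [0.2, -0.4, -0.4]
finger_gap: 0.0918
```

Request:
{"method": "servo_tool", "body": {"increments": [[[0, 0, 0], 1], [[0, 0, 0], 1], [[0, 0, 0], 1], [[0, 0, 0], 1], [[0, 0, 0], 1]]}}

```text
clock: 60.7
tool_pos: [0.3694, 0.098, 0.398]
tool_rot: [179.9, -0.0, 94.7]
contact_force: [-0.3, 0.3, 0.4]
finger_gap: 0.0919
```

```bash
sed -i 's/np.arange(.9,/np.arange(0.3,/' lid.py; python3 lid.py;python3 -c "
from h import *
go((0,85,385))"
```

```text
t 60.7 case mm [-229.8   25.7  398. ] world [0.3694 0.098  0.398 ] yaw 94.7 rel 89.8 F [-0.3  0.3  0.4] gap 91.9 q [-28, -10, 8, 110, 1, 80, -16]
[(37.7, 1.34, [273.0, 207.0]), (38.9, 1.32, [272.0, 206.0]), (42.0, 1.36, [274.0, 209.0]), (51.0, 1.38, [274.0, 211.0]), (54.0, 1.3, [272.0, 204.0])]
t 60.75 case mm [-229.8   25.8  398. ] world [0.3694 0.0981 0.398 ] yaw 94.5 rel 89.6 F [ 0.4  0.7 -0.1] gap 92.3 q [-28, -10, 8, 110, 1, 80, -16]
shares to (0, 85, 385) [2.43 9.17 0.52]
```

Request:
{"method": "servo_tool", "body": {"increments": [[[0.24, 0.92, 0], 0], [[0.24, 0.92, 0], 0], [[0.24, 0.92, 0], 0], [[0.24, 0.92, 0], 0], [[0.24, 0.92, 0], 0]]}}

```text
clock: 61.38
tool_pos: [0.4822, 0.1382, 0.3978]
tool_rot: [180.0, 0.0, 95.0]
contact_force: [0.5, 0.7, 0.7]
finger_gap: 0.0918
```

Request:
{"method": "servo_tool", "body": {"increments": [[[0.24, 0.92, 0], 0], [[0.24, 0.92, 0], 0], [[0.24, 0.92, 0], 0], [[0.24, 0.92, 0], 0], [[0.24, 0.9, 0], 0]]}}

```text
clock: 62.0
tool_pos: [0.5936, 0.1781, 0.3978]
tool_rot: [180.0, 0.0, 95.0]
contact_force: [0.8, 0.2, -0.8]
finger_gap: 0.0919
```

```bash
python3 -c "
from h import *
go((0,85,316))"
```

```text
t 62.0 case mm [  0.4  86.3 397.8] world [0.5936 0.1781 0.3978] yaw 95.0 rel 90.1 F [ 0.8  0.2 -0.8] gap 91.9 q [-27, 18, 10, 81, -3, 82, -12]
shares to (0, 85, 316) [-0.05 -0.02  3.27]
```

Request:
{"method": "servo_tool", "body": {"increments": [[[-0.05, 0, 1], 0], [[0, 0, 1], 0], [[0, 0, 0.8], 0], [[0, 0, 0.47], 0], [[0, 0, 0], 0]]}}

```text
clock: 62.62
tool_pos: [0.5928, 0.1766, 0.3149]
tool_rot: [-179.9, 0.0, 95.0]
contact_force: [0.2, 0.9, 0.1]
finger_gap: 0.0917
```

Request:
{"method": "servo_tool", "body": {"increments": [[[0, 0, 0], 0], [[0, 0, 0], 0], [[0, 0, 0], 0], [[0, 0, 0], 0], [[0, 0, 0], 0]], "grip": 0}}

```text
clock: 63.25
tool_pos: [0.5932, 0.1767, 0.3153]
tool_rot: [180.0, -0.0, 95.0]
contact_force: [-0.2, 0.1, 0.7]
finger_gap: 0.0463
```

Request:
{"method": "servo_tool", "body": {"increments": [[[0, 0, 0], 0], [[0, 0, 0], 0], [[0, 0, 0], 0], [[0, 0, 0], 0], [[0, 0, 0], 0]]}}

```text
clock: 63.88
tool_pos: [0.5955, 0.1769, 0.3153]
tool_rot: [179.7, -0.0, 94.9]
contact_force: [8.0, 1.2, -3.6]
finger_gap: 0.024
```

```bash
cat > low.py <<'E'
from h import *
C,_=rep();b=C+[0,0,.019]
R=.2558;a0=np.arctan2(20,255);th=np.arctan2(b[2]-.082,.125-b[1])-a0
print("lid",round(th,3),"r",round(np.hypot(b[2]-.082,.125-b[1]),4))
n=int(np.ceil(th*R/.012));T=np.linspace(th,0,n+1)
d=np.c_[np.diff(-R*np.cos(T+a0)),-np.diff(R*np.sin(T+a0))]/.025
print(n,np.round(d,2).tolist())
E
python3 low.py
```

```text
t 63.88 case mm [  2.2  85.  315.3] world [0.5955 0.1769 0.3153] yaw 94.9 rel 90.0 F [ 8.   1.2 -3.6] gap 24.0 q [-26, 20, 9, 88, -3, 72, -11]
lid 1.335 r 0.2554
29 [[-0.46, 0.08], [-0.46, 0.11], [-0.45, 0.13], [-0.45, 0.15], [-0.44, 0.17], [-0.43, 0.19], [-0.42, 0.21], [-0.41, 0.23], [-0.4, 0.25], [-0.39, 0.26], [-0.38, 0.28], [-0.36, 0.3], [-0.35, 0.32], [-0.34, 0.33], [-0.32, 0.35], [-0.3, 0.36], [-0.29, 0.37], [-0.27, 0.39], [-0.25, 0.4], [-0.23, 0.41], [-0.21, 0.42], [-0.19, 0.43], [-0.17, 0.44], [-0.15, 0.45], [-0.13, 0.45], [-0.11, 0.46], [-0.09, 0.46], [-0.07, 0.47], [-0.05, 0.47]]
```

The ball is pinched (gap 24 mm, radius 255 mm as it must be). Lowering along the arc.

Request:
{"method": "servo_tool", "body": {"increments": [[[-0.46, 0.05, 0.08], 0], [[-0.46, 0, 0.11], 0], [[-0.45, 0, 0.13], 0], [[-0.45, 0, 0.15], 0], [[-0.44, 0, 0.17], 0]]}}

```text
clock: 64.5
tool_pos: [0.6002, 0.1196, 0.2996]
tool_rot: [179.9, -0.0, 94.9]
contact_force: [5.6, 1.0, 1.1]
finger_gap: 0.0241
```

Request:
{"method": "servo_tool", "body": {"increments": [[[-0.43, 0, 0.19], 0], [[-0.42, 0, 0.21], 0], [[-0.41, 0, 0.23], 0], [[-0.4, 0, 0.25], 0], [[-0.39, 0, 0.26], 0]]}}

```text
clock: 65.12
tool_pos: [0.6044, 0.0677, 0.271]
tool_rot: [179.9, 0.1, 94.9]
contact_force: [5.6, -1.5, 3.8]
finger_gap: 0.0242
```

```bash
python3 low.py
```

```text
t 65.12 case mm [  1.7 -24.6 271. ] world [0.6044 0.0677 0.271 ] yaw 94.9 rel 90.0 F [ 5.6 -1.5  3.8] gap 24.2 q [-18, 20, 12, 93, -4, 67, 0]
lid 0.869 r 0.2563
19 [[-0.37, 0.28], [-0.36, 0.3], [-0.35, 0.31], [-0.33, 0.33], [-0.32, 0.35], [-0.3, 0.36], [-0.28, 0.37], [-0.27, 0.39], [-0.25, 0.4], [-0.23, 0.41], [-0.21, 0.42], [-0.19, 0.43], [-0.17, 0.44], [-0.15, 0.44], [-0.13, 0.45], [-0.11, 0.45], [-0.09, 0.46], [-0.07, 0.46], [-0.05, 0.47]]
```

Request:
{"method": "servo_tool", "body": {"increments": [[[-0.37, 0, 0.28], 0], [[-0.36, 0, 0.3], 0], [[-0.35, 0, 0.31], 0], [[-0.33, 0, 0.33], 0], [[-0.32, 0, 0.35], 0]]}}

```text
clock: 65.75
tool_pos: [0.608, 0.0241, 0.2315]
tool_rot: [179.9, 0.1, 94.9]
contact_force: [4.8, -2.5, 4.1]
finger_gap: 0.0238
```

Request:
{"method": "servo_tool", "body": {"increments": [[[-0.3, 0, 0.36], 0], [[-0.28, 0, 0.37], 0], [[-0.27, 0, 0.39], 0], [[-0.25, 0, 0.4], 0], [[-0.23, 0, 0.41], 0]]}}

```text
clock: 66.38
tool_pos: [0.6107, -0.0093, 0.183]
tool_rot: [180.0, 0.1, 94.9]
contact_force: [5.6, -3.8, 3.4]
finger_gap: 0.0243
```

```bash
python3 low.py
```

```text
t 66.38 case mm [   1.4 -101.8  183. ] world [ 0.6107 -0.0093  0.183 ] yaw 94.9 rel 89.9 F [ 5.6 -3.8  3.4] gap 24.3 q [-11, 26, 13, 98, -6, 57, 8]
lid 0.408 r 0.2566
9 [[-0.21, 0.42], [-0.19, 0.42], [-0.17, 0.43], [-0.15, 0.44], [-0.13, 0.45], [-0.11, 0.45], [-0.09, 0.46], [-0.07, 0.46], [-0.05, 0.46]]
```

Request:
{"method": "servo_tool", "body": {"increments": [[[-0.21, 0, 0.42], 0], [[-0.19, 0, 0.42], 0], [[-0.17, 0, 0.43], 0], [[-0.15, 0, 0.44], 0], [[-0.13, 0, 0.45], 0]]}}

```text
clock: 67.0
tool_pos: [0.6125, -0.0304, 0.1288]
tool_rot: [180.0, 0.1, 94.9]
contact_force: [5.2, -3.8, 0.9]
finger_gap: 0.0246
```

```bash
python3 low.py
```

```text
t 67.0 case mm [   1.3 -123.   128.8] world [ 0.6125 -0.0304  0.1288] yaw 94.9 rel 90.0 F [ 5.2 -3.8  0.9] gap 24.6 q [-9, 30, 12, 100, -8, 51, 11]
lid 0.181 r 0.2566
4 [[-0.11, 0.45], [-0.09, 0.45], [-0.07, 0.46], [-0.05, 0.46]]
```

Request:
{"method": "servo_tool", "body": {"increments": [[[-0.06, 0, 0.23], 0], [[-0.05, 0, 0.23], 0], [[-0.04, 0, 0.23], 0], [[-0.04, 0, 0.23], 0], [[-0.04, 0, 0.23], 0]]}}

```text
clock: 67.62
tool_pos: [0.6129, -0.0362, 0.1002]
tool_rot: [180.0, 0.1, 94.9]
contact_force: [5.2, -3.8, 0.8]
finger_gap: 0.0244
```

Request:
{"method": "servo_tool", "body": {"increments": [[[-0.03, 0, 0.23], 0], [[-0.03, 0, 0.2], 0], [[-0.02, 0, 0.15], 0], [[0, 0, 0.1], 0], [[0, 0, 0], 0]]}}

```text
clock: 68.25
tool_pos: [0.6131, -0.0381, 0.083]
tool_rot: [180.0, 0.1, 94.9]
contact_force: [6.9, -4.3, -1.0]
finger_gap: 0.0243
```

```bash
python3 low.py
```

```text
t 68.25 case mm [   1.3 -130.8   83. ] world [ 0.6131 -0.0381  0.083 ] yaw 94.9 rel 90.0 F [ 6.9 -4.3 -1. ] gap 24.3 q [-8, 33, 12, 101, -9, 46, 13]
lid -0.0 r 0.2566
0 []
```

Request:
{"method": "servo_tool", "body": {"increments": [[[0, 0, 0.06], 0], [[0, 0, 0.06], 0], [[0, 0, 0], 0], [[0, 0, 0], 0], [[0, 0, 0], 0]]}}

```text
clock: 68.88
tool_pos: [0.6131, -0.0382, 0.0812]
tool_rot: [180.0, 0.1, 94.9]
contact_force: [2.5, -4.4, 6.7]
finger_gap: 0.0244
```

Request:
{"method": "servo_tool", "body": {"increments": [[[0, 0, 0.05], 0], [[0, 0, 0.05], 0], [[0, 0, 0], 0], [[0, 0, 0], 0], [[0, 0, 0], 0]]}}

```text
clock: 69.5
tool_pos: [0.6133, -0.0382, 0.0808]
tool_rot: [179.9, 0.1, 94.9]
contact_force: [-3.9, -3.9, 21.9]
finger_gap: 0.0242
```

The lid is seated: the force rises steeply at 81 mm. I'll release and retreat.

Request:
{"method": "servo_tool", "body": {"increments": [[[0, 0, -0.06], 0], [[0, 0, 0], 0], [[0, 0, 0], 0], [[0, 0, 0], 0], [[0, 0, 0], 0]]}}

```text
clock: 70.12
tool_pos: [0.6132, -0.0382, 0.081]
tool_rot: [179.9, 0.1, 94.9]
contact_force: [0.6, -4.1, 12.6]
finger_gap: 0.0247
```

Request:
{"method": "servo_tool", "body": {"increments": [[[0, 0, 0], 0], [[0, 0, 0], 0], [[0, 0, 0], 0], [[0, 0, 0], 0], [[0, 0, 0], 0]], "grip": 1}}

```text
clock: 70.75
tool_pos: [0.6126, -0.0355, 0.0792]
tool_rot: [-180.0, -0.0, 95.0]
contact_force: [0.4, -0.2, -0.1]
finger_gap: 0.0696
```

Request:
{"method": "servo_tool", "body": {"increments": [[[0, 0, 0], 0], [[0, 0, -1], 0], [[0, 0, -1], 0], [[0, 0, -1], 0], [[0, 0, -1], 0]]}}

```text
clock: 71.38
tool_pos: [0.6128, -0.0356, 0.1803]
tool_rot: [-180.0, -0.0, 95.0]
contact_force: [-0.0, 0.9, 0.9]
finger_gap: 0.0918
```

Request:
{"method": "servo_tool", "body": {"increments": [[[0, 0, -1], 0], [[0, 0, -1], 0], [[0, -1, 0], 0], [[0, -1, 0], 0], [[0, -1, 0], 0]]}}

```text
clock: 72.0
tool_pos: [0.5373, -0.0422, 0.2296]
tool_rot: [180.0, -0.0, 95.0]
contact_force: [-0.1, -0.4, -0.2]
finger_gap: 0.0912
```

Request:
{"method": "servo_tool", "body": {"increments": [[[0, -1, 0], 0], [[0, -1, 0], 0], [[0, -1, 0], 0], [[0, -1, 0], 0], [[-1, -1, 0], 0]]}}

```text
clock: 72.62
tool_pos: [0.4151, -0.0767, 0.2296]
tool_rot: [180.0, -0.0, 95.2]
contact_force: [0.8, -1.0, 0.9]
finger_gap: 0.0918
```

Request:
{"method": "servo_tool", "body": {"increments": [[[-1, 0, 0], 0], [[-1, 0, 0], 0], [[-1, 0, 0], 0], [[-1, 0, 0], 0], [[0, 0, 0], 0]]}}

```text
clock: 73.25
tool_pos: [0.4242, -0.1793, 0.2297]
tool_rot: [180.0, 0.0, 94.8]
contact_force: [-1.0, 1.1, -0.5]
finger_gap: 0.092
```

```bash
python3 -c "
from h import *
from fit import case2w
rep();p=pickle.load(open('case.pkl','rb'))
t=snap('top');s=snap('side');tins(t,'top')
t0,s0=pickle.load(open('c0.pkl','rb'))
for n,c,c0 in(('top',t,t0),('side',s,s0)): 
  for th in(0,.02): 
    a=th+np.arctan2(20,255);print(n,th,proj(c,case2w(p,(0,.125-.2558*np.cos(a),.082+.2558*np.sin(a)))))
f=lambda c,a,b:cv2.resize(c['color'][b:b+136,a:a+136,::-1],(390,390),interpolation=cv2.INTER_CUBIC)
cv2.imwrite('pics/m13.png',cv2.convertScaleAbs(np.hstack([f(t,150,125),f(s,200,205)]),alpha=1.4))
g=lambda c:cv2.cvtColor(c['color'],cv2.COLOR_RGB2GRAY).astype(int)
for n,c,c0,(a,b,w,h) in(('ball top',t,t0,(262,165,24,30)),('ball side',s,s0,(240,210,28,22))):
  for q in(c0,c):
    m=g(q)[b:b+h,a:a+w]<45;v,u=np.nonzero(m);print(n,len(u),round(u.mean()+a,1),round(v.mean()+b,1))
"
```

```text
t 73.25 case mm [-199.  -255.2  229.7] world [ 0.4242 -0.1793  0.2297] yaw 94.8 rel 89.8 F [-1.   1.1 -0.5] gap 92.0 q [0, 7, 22, 116, -3, 57, 28]
top red [238.8 236.7] [236, 226, 7, 23, 145] z46: [0.4789 0.0416]
top green [348.3 166.1] [337, 155, 23, 23, 325] z46: [ 0.6856 -0.2106]
top green [101.  256.1] [93, 248, 17, 17, 185] z46: [0.3985 0.3631]
top yellow [418.5 164.3] [394, 153, 46, 26, 898] z46: [ 0.7087 -0.3864]
top 0 [277.09624955 180.62385747]
top 0.02 [276.92411901 179.96895257]
side 0 [252.97417498 222.23305753]
side 0.02 [252.93002617 220.80030307]
ball top 103 273.9 179.7
ball top 87 275.6 180.0
ball side 22 252.7 220.2
ball side 23 252.6 220.3
```

View pics/m13.png

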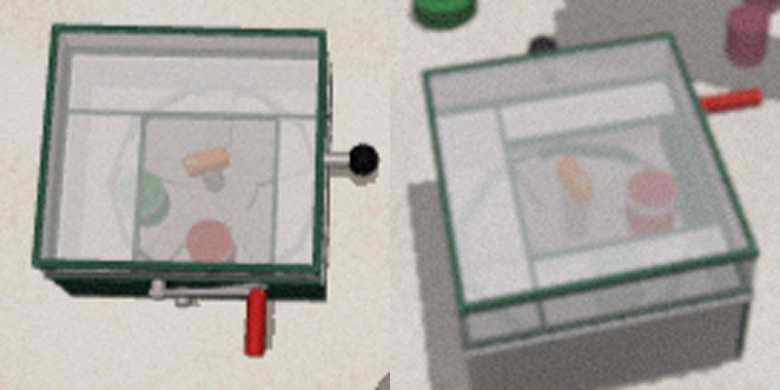

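The lid is shut: in the side view the ball is at (252.6, 220.3), against (252.7, 220.2) before I started. Both tins stand under it (top crop 210,242 and 150,197) and the knob is back at its shut place. Handing in.

```bash
python3 -c "
from h import *
print(bot.finish_job())"
```

```text
the job is handed in; nothing more can be done
None
```

The display is restocked and the job is handed in at about 73 s, but one wrong push near the end put 84 N on the wrist (more below).

**What I did, in order:**
- I raised the lid by its ball and pushed the stay's knee through until it locked.
- I stood the green tin in the window pocket, turned the table one step, and stood the red tin in the next pocket.
- I broke the knee, lowered the lid along its arc by the ball, and let go once it was seated.

Only the red and green tins were on the counter. I saw no yellow or blue one, and I left the two pink look-alikes alone.

**Last checks:**
- **Lid:** the ball is back at its starting pixel in the side view to within 0.1 px. The top view differed by about 2 px in my rough dark-pixel measure. The force rose steeply as the lid seated.
- **Tins and table:** both tins stand upright in separate pockets, and the grip bar looks to be at a detent.
- **Other goods:** the label roll and the price gun are where they were; I did not measure the others again at the end.

**What went wrong:** my first try at breaking the knee used the sloped back of the closed fingers and jammed against the knob. The wrist force reached about 84 N up and 46 N sideways, roughly 102 N in all and under the 120 N limit. I took it to be finger contact, not the gripper's body, but I couldn't confirm that against the 40 N body limit. I backed off, and a second try with the fingers open on either side of the knob broke the knee with almost no force.

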